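# Lay the grooming set into its fitted tray

### The job

Put the grooming things away in the bamboo tray: lay the hairbrush (bristles up), the comb and the razor flat in the compartments shaped for them, each all the way down on the tray's floor. The comb has been left lying across the tray, so it has to come off before the other compartments are free. Drop nothing, and leave the nail file in its slot and everything else on the counter where it stands.

Things in the scene. Friction and masses are not known exactly. Their poses are not given: they have to be found in the camera images.
- tray: Fixed bamboo tray, 290 (x) x 166 (y) x 22 mm; origin at the centre of its underside. Compartment floors 6 mm, rims and ribs (8 mm thick) 22 mm above the counter. Side by side along x: comb (at -y), hairbrush, nail file (at +y); across the +x end: razor. A finger gap down to the floor, tray x -72 to -28, y -83 to 47 mm, lets fingers straddle comb and brush neck.
- brush_bay (a point): Centre of the hairbrush compartment's floor (tray x -34, y 12, z 6 mm), axes as the tray's. 206 mm long (x); head end 70 mm wide, x 6 to 103 mm of this frame; finger gap 70 mm wide, x -38 to 6; handle channel 32 mm wide, x -103 to -38. The brush is home with its origin here and its x along this x.
- comb_bay (a point): Centre of the comb compartment's floor (tray x -34, y -53, z 6 mm), axes as the tray's. 206 mm long (x), 44 mm wide; finger gap at x -38 to 6 mm of this frame, open through the walls on both sides. The comb is home with its origin 4 mm above this point and its length along x, either way round.
- razor_bay (a point): Centre of the razor compartment's floor (tray x 107, y 0, z 6 mm), axes as the tray's. 150 mm long (y), T-shaped: head end 50 mm wide, y 41 to 75 mm of this frame; finger scoop 60 mm wide, y -20 to 41; handle channel 21 mm wide, y -75 to -20. The razor is home with its origin 6.5 mm above this point and its x (head) along this +y.
- brush: Loose wooden paddle hairbrush, 200 mm, 80 to 150 g, on its back. Origin at mid length on its underside; x to the head, z up (bristles). Head x 10 to 100 mm, 64 wide, board 12 thick, bristles to 30 mm; handle x -100 to 10, 24 wide, 16 high. Balances near x = 20 mm. Held at the neck, x = -14 mm, it comes into the finger gap.
- comb: Loose dark brown wide-tooth comb, 196 (x) x 38 (y) x 8 mm (z), about 40 g; origin in its middle. It starts flat on top of the tray's rims, across the compartments, origin 26 mm above the counter. Grip it across its 38 mm width: spine and tooth tips are both firm. Held at x = -14 or 14 mm it comes into the finger gap.
- razor: Loose steel razor, 142 mm, 40 to 85 g, 13 mm thick. Origin at mid length and mid thickness, 6.5 mm above what it lies on; x to the head. Head x 47 to 71 mm, 44 wide (y); neck x 29 to 47, 9 wide; handle x -71 to 29, 13 wide. Held at x = 8 to 12 mm it comes into the razor compartment's finger scoop.
- file: Loose steel nail file with grey grip, 165 x 15 x 7 mm, lying in its slot in the tray; origin at mid length on its underside, x along it. Leave it.
- lotion: Amber pump bottle, 64 mm across, 182 mm high; origin at the centre of its base. Leave it.
- soap_pump: Black pump bottle, 66 mm across, 167 mm high, nozzle reaching 40 mm from the axis; origin at the centre of its base. Leave it.
- tumbler: Glass tumbler with three toothbrushes standing in it, 72 mm across, 190 mm high over all; origin at the centre of its base. Leave it.
- cream_jar: White cream jar, 68 mm across, 55 mm high; origin at the centre of its base. Leave it.
- soap_dish: Round white soap dish with a bar of soap, 100 mm across, 35 mm high; origin at the centre of its base. Leave it.
- floss_box: Dental floss box, 46 x 38 x 18 mm, beside the razor's handle; origin at the centre of its base. Leave it.
- tin: Small round balm tin, 47 mm across, 17 mm high, beside the hairbrush's handle; origin at the centre of its base. Leave it.
Not all that is in view belongs to the job. Leave any red look-alike of the comb alone. Of the things that look like the razor, take the one that is nearest to the robot's base at the start.

How it is judged:
By the outcome, as a careful person would: the job done as asked, in the order asked, and still so for the second after the job is handed in, with the robot touching nothing.
It also fails if it takes over 72 s, if anything falls off the work surface, if the arm or the gripper's body presses on something with over 40 N, if the wrist force passes 120 N, or if a joint passes its speed limit or range.

### The arm

A 6-joint arm with a two-finger parallel gripper is mounted at the origin on the work surface. World frame = base frame: x ahead of the robot, y to its left, z up, the work surface at z = 0. Lengths are in mm, angles in rad, forces in N, time in s.
With the tool pointing down it reaches from about 275 to 750 mm from the base axis. Payload 10.2 kg.
Tool frame: the origin (TCP) lies midway between the tips of the shut fingers; the grasp point (between the pads) lies 19 mm behind it; z points along the fingers, y is the line along which they close (so a half turn about z gives the same grasp; the last joint's range is limited). The gripper opens to 85 mm and grips with 20 to 120 N. Pads are 22 mm wide; open, the fingers measure 114 mm over their backs; the gripper's body (76 mm by 85 mm) begins 54 mm behind the grasp point. The pads swing forward as they close: fully open they stand 13 mm farther back than shut.
Start: joints at [-1.457, 0.313, 1.498, -0, 1.331, -0.223], TCP at [173.483, -495.514, 191.294] pointing down, gripper open.
Joint ranges: [-2.94, 2.94], [-0.97, 2.17], [0.19, 2.56], [-1.23, 4.37], [0.02, 3.11], [-2.88, 2.88]. Speed limits (rad/s): [2.39, 2.39, 3.01, 3.14, 3.14, 3.14].

### API

Orientations are given as a unit quaternion [w, x, y, z].
In Python, from rig import ctrl gives the robot as it stands.
- The arm moves only by the tool arm_command, never from a script. Its argument "increments" is a list of rows, each an object with "dr": the turn, a rotation vector about the tool's x, y, z in units of pi/4 rad (1.0 is pi/4 rad), a list of three; "offset": the shift along the tool's x, y, z in units of 120 mm (1.0 is 120 mm), a list of three; "hand": the opening, from -1 (shut) to 1 (fully open). A call has 1 to 8 rows; each row shifts and turns the commanded pose from where the row before left it, along the tool's axes as they then stand; what a row does not reach is not made up. A row lasts 1/10 s, in which the tool goes at most 50 mm and 8.59 degrees, less where a joint would pass 70% of its speed; a pose out of reach is approached as far as the arm can. A call with a number of a shift or a turn outside -1 to 1 is refused whole. A call with a gripper value outside its range is refused whole. The fingers move at their own pace and stop on an object; "grip_force" is the grip in N (left out, the last holds). Time passes only in rows, so rows that do not move let the fingers close. It gives the time, the measured TCP pose, the force, the opening and the grip force at its end, in the units of the state.
- ctrl.sense(): the state, without advancing time (a new reading comes with each control period).
- ctrl.capture(name): name is "side" or "top"; returns the picture (400x640x3 uint8, red, green, blue); there is no depth.
- ctrl.camera_info(name): a dict with "K" (3x3 intrinsics, pixels), "R" (3x3) and "t" (3): a world point X has camera coordinates R X + t. Camera axes: x right, y down, z forward; pixel columns grow to the right and rows downward; lengths in mm; the calibration is good to about 2 mm. A picture is of the moment at which its call begins. camera_info takes no time and is no camera call.
- ctrl.finish_job(): hands the job in; it is judged then, once.
The state is a dict: "time_s": time; "joints": joint angles; "dq": joint speeds; "tau": joint torques, N m; "eef_pos": TCP position; "ee_rot": TCP orientation; "force": force on the tool from outside, world axes, zero at the start; "wrist_torque": the same for the moment, N m; "grip_width": opening from 0.0 (shut) to 1.0 (fully open); "grip_force": force on a finger pad.
Only numpy, scipy, OpenCV 4.12 (cv2) and the standard library are available. Lean on these libraries where they do the work, as an engineer would, in place of code of your own. Each camera call takes 0.05 s, during which the arm holds its last target. There are 200 camera calls.

## Working session

There is one attempt and no reset: what is moved stays moved. The work goes in short steps, Python scripts to look and compute and a tool call to move; the robot and the scene stay as the last step left them, time stands still between calls to the robot, and variables do not carry over. Pictures are saved under pics/ and viewed, at most 10 in all, crops included, and the job is handed in when it is done.

Besides the shell and the picture viewer there is one more tool, called after "Call:" by a JSON object that holds its "method" and its "body". arm_command: Moves the arm, as the interface text tells. Shifts and turns lie within -1 to 1; 1 stands for 120 mm of shift or pi/4 rad of turn. Its arguments: {"type":"object","properties":{"increments":{"type":"array"},"grip_force":{"type":"number"}},"required":["increments"]}

```bash
ls; mkdir -p pics
python3 - <<'E'
from rig import ctrl
import cv2
s=ctrl.sense();print(s)
for n in("top","side"):
    im=ctrl.capture(n);cv2.imwrite(f"pics/{n}0.png",im[:,:,::-1])
    c=ctrl.camera_info(n);print(n,c)
E
```

```text
pics
{'time_s': 0.0, 'joints': array([-1.45738459e+00,  3.13457703e-01,  1.49849755e+00, -1.78127752e-07,
        1.33097860e+00, -2.23395037e-01]), 'dq': array([-8.79712538e-04,  7.44838701e-04,  1.44648209e-03, -7.50817014e-04,
        2.01694230e-04, -6.23606638e-05]), 'tau': array([ 1.15011466e-03, -4.12270117e+01, -2.59739023e+01, -1.26721047e-04,
        4.15276852e-03, -1.14782492e-05]), 'eef_pos': array([ 173.45237657, -495.17311429,  190.70840576]), 'ee_rot': array([-6.69594895e-04,  9.85853404e-01,  1.67608518e-01,  3.67726604e-05]), 'force': array([ 0.31496076, -1.12978678,  0.35441619]), 'wrist_torque': array([-0.01902726,  0.0041074 , -0.02186191]), 'grip_force': 0.0, 'grip_width': 0.9995685778835923}
top {'K': array([[441.08247503,   0.        , 322.44109689],
       [  0.        , 441.08247503, 200.61787011],
       [  0.        ,   0.        ,   1.        ]]), 'R': array([[-0.00448694, -0.99995162, -0.00875371],
       [-0.98321705,  0.00600808, -0.18234072],
       [ 0.18238449,  0.00778864, -0.98319644]]), 't': array([  78.13556892,  541.7394996 , 1250.89137521])}
side {'K': array([[497.67290872,   0.        , 326.66594376],
       [  0.        , 497.67290872, 195.03808866],
       [  0.        ,   0.        ,   1.        ]]), 'R': array([[ 0.73452994, -0.67834053,  0.0178855 ],
       [-0.4459375 , -0.50240742, -0.74076078],
       [ 0.51147386,  0.53613516, -0.67153077]]), 't': array([-352.89469323,  303.22789008, 1512.52639196])}
```

View pics/top0.png

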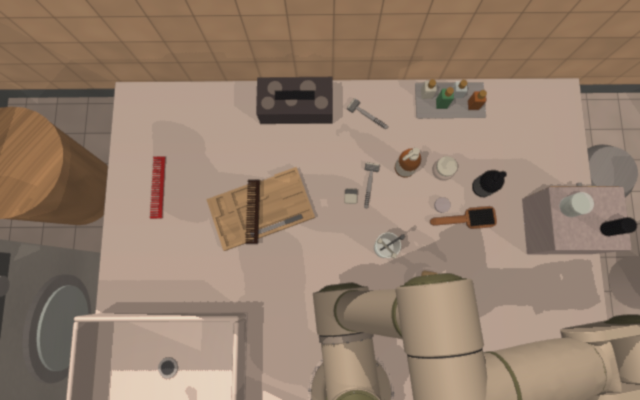

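View pics/side0.png

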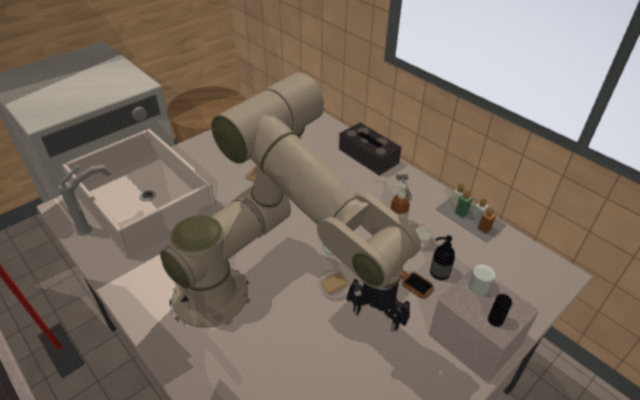

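The top view shows:
- The tray is at (262,209), with the dark comb across it at (253,211).
- Comb look-alike: the red one at (158,187), to be left alone.
- Razor candidates: (371,185) and (368,113). The first is nearer the base.
- The brush is at (465,218), with its head on the right.

The arm hides most of the side view. Next I'll take one close crop and make the measurements.

```bash
cat > h.py <<'E'
import numpy as np, cv2
from rig import ctrl
def ray(n,uv,z):
    c=ctrl.camera_info(n);K,R,t=[np.array(c[k]) for k in("K","R","t")]
    o=-R.T@t; d=(R.T@np.linalg.solve(K,np.vstack([np.array(uv,float).reshape(-1,2).T,np.ones(np.array(uv).size//2)]))).T
    return o+d*((z-o[2])/d[:,2])[:,None]
def proj(n,X):
    c=ctrl.camera_info(n);p=(c["R"]@np.array(X,float).reshape(-1,3).T).T+c["t"];p=(np.array(c["K"])@p.T).T
    return p[:,:2]/p[:,2:]
def blob(mask,box):
    m=np.zeros(mask.shape,np.uint8);x0,y0,x1,y1=box;m[y0:y1,x0:x1]=mask[y0:y1,x0:x1]
    cs,_=cv2.findContours(m,cv2.RETR_EXTERNAL,cv2.CHAIN_APPROX_NONE);return max(cs,key=cv2.contourArea)
E
python3 - <<'E'
from h import *
im=cv2.imread("pics/top0.png")
a=cv2.resize(im[160:255,200:330],None,fx=4,fy=4,interpolation=cv2.INTER_CUBIC)
b=cv2.resize(im[150:255,335:505],None,fx=4,fy=4,interpolation=cv2.INTER_CUBIC)
c=cv2.resize(im[150:235,340:510],None,fx=4,fy=4,interpolation=cv2.INTER_CUBIC)
o=cv2.resize(np.hstack([im[155:255,205:320],im[155:255,340:505]]),None,fx=2.85,fy=2.85,interpolation=cv2.INTER_CUBIC)
cv2.imwrite("pics/crop.png",o)
hsv=cv2.cvtColor(im,cv2.COLOR_BGR2HSV)
for p in [(170,300),(200,225),(215,253),(185,370),(185,380),(219,450),(218,485),(205,300),(195,442),(220,300),(130,150+200)]: print(p,hsv[p])
E
```

```text
(170, 300) [ 12  53 158]
(200, 225) [ 15 113 158]
(215, 253) [ 13 117  72]
(185, 370) [ 14  37 130]
(185, 380) [ 13  54 181]
(219, 450) [ 12 152 139]
(218, 485) [15 36 28]
(205, 300) [ 15 112 160]
(195, 442) [ 12  55 181]
(220, 300) [ 15 109 148]
(130, 350) [ 13  53 167]
```

View pics/crop.png

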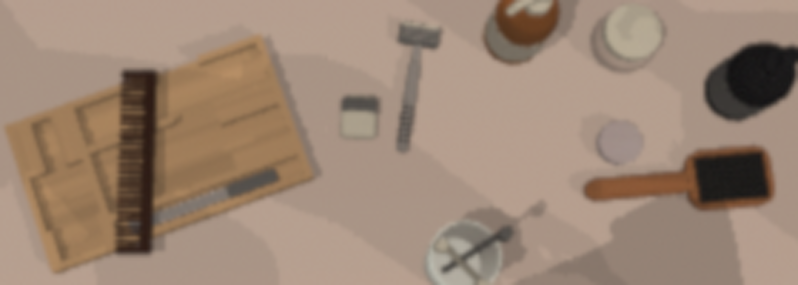

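The crop agrees: the nail file lies along the tray's base side and the razor bay is at the tray's left end. So tray +x points to image left (world +y) and tray +y towards the base. The razor at (371,185) has the floss box beside it, as the description says, so that is the one to take.

```bash
cat >> h.py <<'E'
def up(im,f=4): return cv2.resize(im,None,fx=f,fy=f,interpolation=cv2.INTER_CUBIC)
def up2pix(c,f=4): return (c.reshape(-1,2)+.5)/f-.5
def rect(P):
    (c,(w,h),a)=cv2.minAreaRect(P[:,:2].astype(np.float32))
    if w<h: w,h,a=h,w,a+90
    return np.round(c,1),round(w,1),round(h,1),round(a%180,2)
def inplane(mask,box,z,f=4,n="top"):
    c=blob(mask,[v*f for v in box]);return ray(n,up2pix(c,f),z)
E
python3 - <<'E'
from h import *
im=np.mean([ctrl.capture("top")[:,:,::-1].astype(float) for _ in range(6)],0).astype(np.uint8)
cv2.imwrite("pics/top1.png",im)
c=ctrl.camera_info("top");print("cam",-c["R"].T@c["t"])
hsv=cv2.cvtColor(up(im),cv2.COLOR_BGR2HSV).astype(int);H,S,V=hsv[...,0],hsv[...,1],hsv[...,2]
m=lambda x:(x*255).astype(np.uint8)
tr=m((S>85)|(V<90)); P=inplane(tr,(200,155,325,260),22)
print("tray",rect(P)); 
q=cv2.approxPolyDP(P[:,:2].astype(np.float32).reshape(-1,1,2),15,True).reshape(-1,2);print(q.round(1))
cm=m(V<105);print("comb",rect(inplane(cm,(238,172,266,252),30)))
for t in(110,130): print("brush",rect(inplane(m((S>t)|(V<70)),(425,200,505,235),12)))
print("head bristle",rect(inplane(m((V<70)),(462,200,505,235),30)))
for t in(42,46): print("razor",rect(inplane(m((S<t)&(V<165)),(358,160,385,212),13)))
out=cv2.resize(np.hstack([m((S<44)&(V<165))[155*4:215*4,335*4:385*4],tr[155*4:260*4,200*4:325*4][:240,:],m((S>120)|(V<70))[195*4:255*4,425*4:510*4]]),None,fx=.75,fy=.75)
cv2.imwrite("pics/mask.png",out);print(out.shape)
E
```

```text
cam [ 304.85492061   65.13422674 1329.33708856]
tray (array([525.4, 262.6]), 289.7, 190.7, 110.21)
[[652.1 156.3]
 [553.3 426.4]
 [400.9 369.3]
 [497.3 101.4]]
comb (array([515.8, 283.6]), 193.9, 42.6, 0.36)
brush (array([ 491.3, -345.8]), 197.3, 61.7, 95.25)
brush (array([ 491.2, -345.6]), 195.1, 59.1, 95.29)
head bristle (array([ 494.4, -395.1]), 72.1, 47.5, 95.27)
razor (array([595.3, -73.8]), 137.1, 41.6, 177.67)
razor (array([595.5, -69.5]), 140.2, 43.4, 173.81)
(180, 780)
```

```bash
cat >> h.py <<'E'
def edges(P,c,yaw,L,W,excl=None,tol=8):
    """line-fit the four edges of a rectangle near (c,yaw); returns offsets and angles in its frame"""
    a=np.radians(yaw);Rm=np.array([[np.cos(a),np.sin(a)],[-np.sin(a),np.cos(a)]]);Q=(P[:,:2]-c)@Rm.T
    if excl is not None: Q=Q[~excl(Q)]
    r={}
    for k,(ax,s,h,o) in dict(px=(0,1,L/2,W/2),mx=(0,-1,L/2,W/2),py=(1,1,W/2,L/2),my=(1,-1,W/2,L/2)).items():
        q=Q[(abs(Q[:,ax]-s*h)<tol)&(abs(Q[:,1-ax])<o-12)]
        vx,vy,x0,y0=cv2.fitLine(q.astype(np.float32),cv2.DIST_HUBER,0,.01,.01).ravel()
        ang=np.degrees(np.arctan(vy/vx if ax else -vx/vy)); off=(y0-vy/vx*x0) if ax else (x0-vx/vy*y0)
        r[k]=(round(float(off),1),round(float(ang),2),len(q))
    return r
E
python3 - <<'E'
from h import *
im=cv2.imread("pics/top1.png")
hsv=cv2.cvtColor(up(im),cv2.COLOR_BGR2HSV).astype(int);H,S,V=hsv[...,0],hsv[...,1],hsv[...,2]
m=lambda x:(x*255).astype(np.uint8)
for t in(78,85,92):
    P=inplane(m((S>t)|(V<90)),(200,155,325,260),22)
    print(t,edges(P,(525.7,263),110,290,166))
# brightness profiles across the near (+y) and far edge at tray x=60..130
a=np.radians(110);ex=np.array([np.cos(a),np.sin(a),0]);ey=np.array([-ex[1],ex[0],0])
g=cv2.GaussianBlur(im,(0,0),.6)
for side in(1,-1):
    rows=[]
    for d in np.arange(70,96,2.):
        X=np.array([[525.7,263,22]+x*ex+side*d*ey for x in np.arange(70,130,3)]);p=proj("top",X).astype(np.float32)
        v=cv2.remap(g,p[:,:1].copy(),p[:,1:].copy(),cv2.INTER_LINEAR).mean((0,1));rows.append(v.round().astype(int).tolist())
    print(side,rows)
# razor handle and head
mk=m((S<46)&(V<165));P=inplane(mk,(358,160,385,212),13)
for lo,hi in((530,545),(545,560),(560,575),(575,590),(590,605),(605,620),(630,645),(645,660),(660,680)):
    q=P[(P[:,0]>lo)&(P[:,0]<hi)];print(lo,q[:,1].min().round(1) if len(q) else None,q[:,1].max().round(1) if len(q) else None)
print(P.min(0),P.max(0))
E
```

```text
78 {'px': (144.8, 0.12, 177), 'mx': (-145.1, 0.09, 172), 'py': (83.3, 0.18, 322), 'my': (-84.4, 0.07, 322)}
85 {'px': (144.1, 0.12, 177), 'mx': (-144.4, 0.07, 172), 'py': (82.7, 0.14, 323), 'my': (-83.7, 0.1, 324)}
92 {'px': (143.3, 0.16, 177), 'mx': (-143.6, 0.13, 172), 'py': (82.0, 0.2, 324), 'my': (-82.9, 0.06, 324)}
1 [[86, 119, 152], [86, 120, 153], [87, 121, 155], [87, 121, 155], [86, 119, 152], [85, 116, 146], [89, 114, 142], [99, 120, 144], [113, 130, 152], [125, 141, 162], [132, 147, 169], [136, 151, 172], [137, 152, 174]]
-1 [[83, 116, 148], [83, 115, 147], [83, 115, 147], [85, 118, 150], [88, 121, 154], [93, 125, 158], [100, 130, 160], [110, 135, 163], [120, 140, 165], [127, 144, 167], [130, 146, 168], [132, 147, 168], [132, 147, 168]]
530 -62.1 -49.7
545 -65.5 -52.3
560 -68.2 -54.2
575 -71.5 -56.8
590 -73.5 -58.7
605 -75.4 -62.0
630 -96.7 -59.1
645 -97.9 -53.8
660 -96.4 -56.4
[526.6768724  -97.86179541  13.        ] [666.48121445 -49.7353901   13.        ]
```

View pics/mask.png

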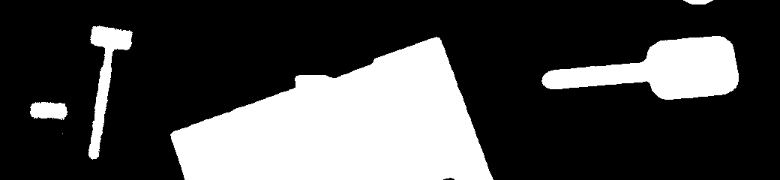

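The mask shows clean outlines for the razor, brush and tray. The tray's line fits come to about 290 x 167 mm, against 290 x 166 given.
- **Tray:** centre about (526.6, 263.3), yaw 110.1°.
- **Comb:** (515.8, 283.6), yaw about 0°.
- **Razor:** (595.5, -66), yaw -9.7°.
- **Brush:** (491, -346), yaw -84.7°.

I start with the comb, gripping it at (502, 284) with yaw 0.

Call:
{"method": "arm_command", "body": {"increments": [{"dr":[0,0,0.143],"offset":[0,0,-0.22],"hand":0.4},{"dr":[0,0,0.143],"offset":[0,0,-0.22],"hand":0.4},{"dr":[0,0,0.143],"offset":[0,0,-0.22],"hand":0.4},{"dr":[0,0,0],"offset":[0.161,-0.382,0],"hand":0.4},{"dr":[0,0,0],"offset":[0.161,-0.382,0],"hand":0.4},{"dr":[0,0,0],"offset":[0.161,-0.382,0],"hand":0.4},{"dr":[0,0,0],"offset":[0.161,-0.382,0],"hand":0.4},{"dr":[0,0,0],"offset":[0.161,-0.382,0],"hand":0.4}], "grip_force": 40}}

```text
time_s: 1.2
eef_pos: [270.4, -264.4, 270.5]
ee_rot: [0.0, 1.0, -0.0, 0.0]
force: [0.2, -0.7, 0.1]
grip_width: 0.701
grip_force: 0.0
```

Call:
{"method": "arm_command", "body": {"increments": [{"dr":[0,0,0],"offset":[0.161,-0.382,0],"hand":0.4},{"dr":[0,0,0],"offset":[0.161,-0.382,0],"hand":0.4},{"dr":[0,0,0],"offset":[0.161,-0.382,0],"hand":0.4},{"dr":[0,0,0],"offset":[0.161,-0.382,0],"hand":0.4},{"dr":[0,0,0],"offset":[0.161,-0.382,0],"hand":0.4},{"dr":[0,0,0],"offset":[0.161,-0.382,0],"hand":0.4},{"dr":[0,0,0],"offset":[0.161,-0.382,0],"hand":0.4},{"dr":[0,0,0],"offset":[0.161,-0.382,0],"hand":0.4}]}}

```text
time_s: 2.0
eef_pos: [425.1, 102.7, 270.7]
ee_rot: [0.0, 1.0, 0.0, 0.0]
force: [0.0, -1.5, 1.4]
grip_width: 0.703
grip_force: 0.0
```

```bash
cat >> h.py <<'E'
from scipy.spatial.transform import Rotation as Ro
def tcp():
    s=ctrl.sense();w,x,y,z=s["ee_rot"];R=Ro.from_quat([x,y,z,w]).as_matrix();return s,np.array(s["eef_pos"]),R
def go(x,y,z,yaw):
    """units to reach a world TCP goal (tool down): turn, then shift in the axes after that turn"""
    s,p,R=tcp();a=np.radians(yaw);T=np.array([[np.cos(a),np.sin(a),0],[np.sin(a),-np.cos(a),0],[0,0,-1]])
    rv=Ro.from_matrix(R.T@T).as_rotvec()/(np.pi/4)
    print("t",round(s["time_s"],2),"pos",p.round(1),"yaw",round(np.degrees(np.arctan2(R[1,0],R[0,0])),2),"q",np.round(s["joints"],2),"w",round(s["grip_width"],3),"F",np.round(s["force"],1))
    print("turn",rv.round(3),"shift",(T.T@(np.array([x,y,z])-p)/120).round(3),"rows",round(np.linalg.norm([x,y,z]-p)/50,1))
E
python3 -c "
from h import *
go(502,284,100,0)"
```

```text
t 2.0 pos [425.1 102.7 270.7] yaw 0.02 q [-0.03  0.07  1.59 -0.    1.48  1.54] w 0.703 F [ 0.  -1.5  1.4]
turn [ 0.    -0.001  0.   ] shift [ 0.641 -1.511  1.423] rows 5.2
```

Call:
{"method": "arm_command", "body": {"increments": [{"dr":[0,0,0],"offset":[0.107,-0.252,0.237],"hand":0.4},{"dr":[0,0,0],"offset":[0.107,-0.252,0.237],"hand":0.4},{"dr":[0,0,0],"offset":[0.107,-0.252,0.237],"hand":0.4},{"dr":[0,0,0],"offset":[0.107,-0.252,0.237],"hand":0.4},{"dr":[0,0,0],"offset":[0.107,-0.252,0.237],"hand":0.4},{"dr":[0,0,0],"offset":[0.107,-0.252,0.237],"hand":0.4},{"dr":[0,0,0],"offset":[0,0,0.25],"hand":0.4},{"dr":[0,0,0],"offset":[0,0,0.2],"hand":0.4}]}}

```text
time_s: 2.8
eef_pos: [501.2, 282.4, 43.7]
ee_rot: [0.0, 1.0, 0.001, -0.001]
force: [0.3, -0.2, 0.9]
grip_width: 0.703
grip_force: 0.0
```

```bash
python3 -c "
from h import *
go(502,284,23.5,0)
a=ctrl.capture('top');b=ctrl.capture('side')
cv2.imwrite('pics/p1.png',np.hstack([up(a[150:262,195:330],3),up(b[90:202,190:325],3)])[:,:,::-1])"
```

```text
t 2.8 pos [501.2 282.4  43.7] yaw 0.07 q [0.31 0.57 1.52 0.   1.05 1.88] w 0.703 F [ 0.3 -0.2  0.9]
turn [0.001 0.002 0.001] shift [ 0.007 -0.013  0.168] rows 0.4
```

View pics/p1.png

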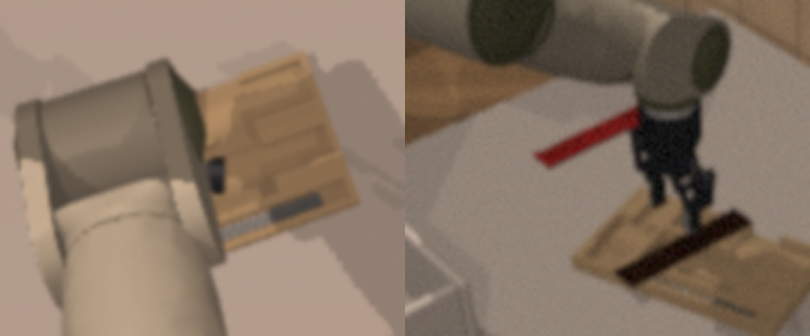

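The side crop shows the fingers straddling the dark comb just above the tray, at about (690,215). The red comb is well off to one side. I'll descend and close.

Call:
{"method": "arm_command", "body": {"increments": [{"dr":[0,0,0],"offset":[0.004,-0.007,0.084],"hand":0.4},{"dr":[0,0,0],"offset":[0.004,-0.007,0.084],"hand":0.4},{"dr":[0,0,0],"offset":[0,0,0],"hand":-0.3},{"dr":[0,0,0],"offset":[0,0,0],"hand":-0.3},{"dr":[0,0,0],"offset":[0,0,0],"hand":-0.3},{"dr":[0,0,0],"offset":[0,0,0],"hand":-0.3}]}}

```text
time_s: 3.5
eef_pos: [503.0, 283.5, 26.2]
ee_rot: [-0.0, 1.0, -0.0, 0.0]
force: [-0.6, 0.1, 0.8]
grip_width: 0.351
grip_force: 0.0
```

```bash
python3 -c "
from h import *
go(502,284,23.5,0)"
```

```text
t 3.5 pos [503.  283.5  26.2] yaw -0.01 q [0.31 0.6  1.52 0.   1.02 1.88] w 0.351 F [-0.6  0.1  0.8]
turn [-0.    -0.001 -0.   ] shift [-0.008 -0.004  0.023] rows 0.1
```

Call:
{"method": "arm_command", "body": {"increments": [{"dr":[0,0,0],"offset":[0,0,-0.08],"hand":0.3},{"dr":[0,0,0],"offset":[0,0,0],"hand":0.3},{"dr":[0,0,0],"offset":[0,0,0],"hand":0.3},{"dr":[0,0,0],"offset":[0,0,0],"hand":0.3}]}}

```text
time_s: 3.9
eef_pos: [502.7, 283.5, 35.3]
ee_rot: [-0.0, 1.0, -0.0, -0.0]
force: [-0.1, -0.5, -0.1]
grip_width: 0.65
grip_force: 0.0
```

```bash
python3 -c "
from h import *
go(502,284,20,0)
a=ctrl.capture('top');b=ctrl.capture('side')
cv2.imwrite('pics/p2.png',up(b[120:210,230:350],5)[:,:,::-1])"
```

```text
t 3.9 pos [502.7 283.5  35.3] yaw -0.01 q [0.31 0.59 1.52 0.   1.04 1.88] w 0.65 F [-0.1 -0.5 -0.1]
turn [-0.  0. -0.] shift [-0.006 -0.004  0.128] rows 0.3
```

View pics/p2.png

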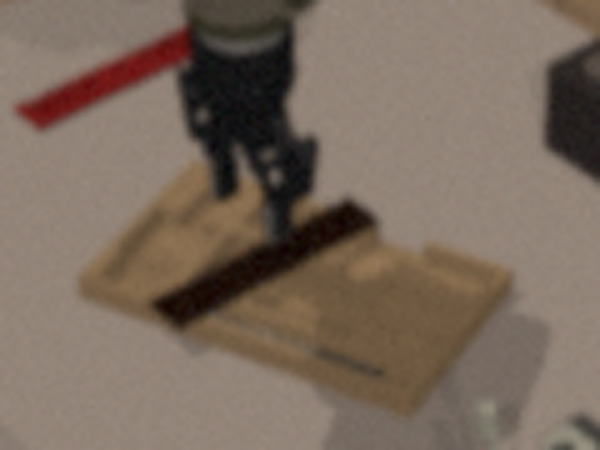

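Run:
```python
from h import *
f=lambda P:((proj("side",P)-[230,120])*5).round().tolist()
print("TCP",f([[502.7,283.5,35.3],[502.7,283.5+27.6,45],[502.7,283.5-27.6,45]]))
print("comb ends by top",f([[515.8-98,283.6,30],[515.8+98,283.6,30]]))
im=up(ctrl.capture("side")[:,:,::-1].copy());V=im.max(2)
P=inplane(((V<50)*255).astype(np.uint8),(255,150,310,190),30,n="side");print(rect(P))
b=blob(((V<50)*255).astype(np.uint8),[1020,600,1240,760]);print(cv2.boundingRect(b))
```

```text
TCP [[253.0, 258.0], [230.0, 231.0], [276.0, 265.0]]
comb ends by top [[165.0, 311.0], [364.0, 203.0]]
(array([535.4, 297.6]), 230.8, 123.7, 31.77)
(1045, 600, 171, 139)
```

The comb hasn't moved. The fingertips sit higher than the TCP figure suggests, so the fingers closed above the comb. I'll go lower in steps while watching the force.

Call:
{"method": "arm_command", "body": {"increments": [{"dr":[0,0,0],"offset":[-0.006,-0.002,0.07],"hand":0.3},{"dr":[0,0,0],"offset":[0,0,0.07],"hand":0.3},{"dr":[0,0,0],"offset":[0,0,0.02],"hand":0.3},{"dr":[0,0,0],"offset":[0,0,0],"hand":-0.2},{"dr":[0,0,0],"offset":[0,0,0],"hand":-0.2},{"dr":[0,0,0],"offset":[0,0,0],"hand":-0.2}]}}

```text
time_s: 4.65
eef_pos: [502.2, 283.8, 16.3]
ee_rot: [-0.0, 1.0, -0.0, 0.0]
force: [-1.2, -0.6, -0.3]
grip_width: 0.401
grip_force: 0.0
```

Call:
{"method": "arm_command", "body": {"increments": [{"dr":[0,0,0],"offset":[0,0,0],"hand":-0.4},{"dr":[0,0,0],"offset":[0,0,0],"hand":-0.4},{"dr":[0,0,0],"offset":[0,0,0],"hand":-0.4}]}}

```text
time_s: 4.95
eef_pos: [502.1, 283.7, 16.2]
ee_rot: [-0.0, 1.0, -0.0, 0.0]
force: [-0.1, 0.4, -0.3]
grip_width: 0.301
grip_force: 0.0
```

```bash
python3 -c "
from h import *
go(502,284,20,0)
b=ctrl.capture('side')
cv2.imwrite('pics/p3.png',up(b[120:210,230:350],5)[:,:,::-1])"
```

```text
t 4.95 pos [502.1 283.7  16.2] yaw -0.01 q [0.31 0.61 1.53 0.   1.   1.88] w 0.301 F [-0.1  0.4 -0.3]
turn [-0. -0. -0.] shift [-0.001 -0.002 -0.032] rows 0.1
```

View pics/p3.png

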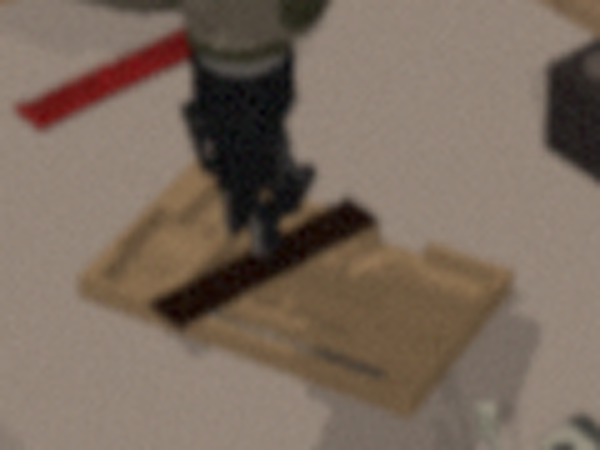

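The fingertips still look to be above the comb, and there is no force. With the fingers partly closed I'll step down gently until they touch, which will give the true tip height.

Call:
{"method": "arm_command", "body": {"increments": [{"dr":[0,0,0],"offset":[0,0,0.01],"hand":-0.4},{"dr":[0,0,0],"offset":[0,0,0.01],"hand":-0.4},{"dr":[0,0,0],"offset":[0,0,0.01],"hand":-0.4},{"dr":[0,0,0],"offset":[0,0,0],"hand":-0.4}]}}

```text
time_s: 5.4
eef_pos: [501.9, 283.7, 12.3]
ee_rot: [0.0, 1.0, -0.0, -0.0]
force: [0.9, -0.2, 0.4]
grip_width: 0.303
grip_force: 0.0
```

Call:
{"method": "arm_command", "body": {"increments": [{"dr":[0,0,0],"offset":[0,0,0.01],"hand":-0.4},{"dr":[0,0,0],"offset":[0,0,0.01],"hand":-0.4},{"dr":[0,0,0],"offset":[0,0,0.01],"hand":-0.4},{"dr":[0,0,0],"offset":[0,0,0],"hand":-0.4}]}}

```text
time_s: 5.8
eef_pos: [501.9, 283.7, 8.7]
ee_rot: [0.0, 1.0, -0.0, -0.0]
force: [-0.7, -1.5, 0.5]
grip_width: 0.297
grip_force: 0.0
```

```bash
python3 -c "
from h import *
go(502,284,20,0)
im=np.mean([ctrl.capture('side').astype(float) for _ in range(5)],0).astype(np.uint8)
im=up(im[140:190,250:320],8)[:,:,::-1].copy()
s,p,R=tcp()
for z,c in((p[2],(0,0,255)),(p[2]+20,(0,255,0)),(30,(255,0,0))):
  for dy in(-12.7,0,12.7):
    u=(proj('side',[p[0],p[1]+dy,z])[0]-[250,140])*8+4; cv2.circle(im,tuple(int(v) for v in u),3,c,-1)
cv2.imwrite('pics/p4.png',im)"
```

```text
t 5.8 pos [501.9 283.7   8.7] yaw -0.01 q [0.31 0.62 1.54 0.   0.98 1.88] w 0.297 F [-0.7 -1.5  0.5]
turn [ 0.  0. -0.] shift [ 0.001 -0.003 -0.094] rows 0.2
```

View pics/p4.png

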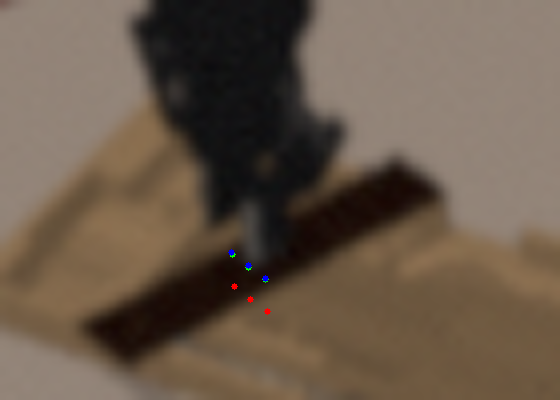

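Red dots mark the reported TCP, and blue dots mark the comb's top surface. The visible tips, at (213,222) and (262,262), are still about 10 mm above the comb. So the tips stand well behind the reported TCP, and I keep stepping down on force.

Call:
{"method": "arm_command", "body": {"increments": [{"dr":[0,0,0],"offset":[0,0,0.012],"hand":-0.4},{"dr":[0,0,0],"offset":[0,0,0.012],"hand":-0.4},{"dr":[0,0,0],"offset":[0,0,0.012],"hand":-0.4},{"dr":[0,0,0],"offset":[0,0,0],"hand":-0.4}]}}

```text
time_s: 6.45
eef_pos: [501.9, 283.7, 4.3]
ee_rot: [0.0, 1.0, -0.0, -0.0]
force: [-0.5, 0.4, -0.2]
grip_width: 0.298
grip_force: 0.0
```

Call:
{"method": "arm_command", "body": {"increments": [{"dr":[0,0,0],"offset":[0,0,0.012],"hand":-0.4},{"dr":[0,0,0],"offset":[0,0,0.012],"hand":-0.4},{"dr":[0,0,0],"offset":[0,0,0],"hand":-0.4}]}}

```text
time_s: 6.75
eef_pos: [501.9, 283.7, 1.5]
ee_rot: [0.0, 1.0, -0.0, -0.0]
force: [0.7, -0.0, 0.0]
grip_width: 0.303
grip_force: 0.0
```

Call:
{"method": "arm_command", "body": {"increments": [{"dr":[0,0,0],"offset":[0,0,0.012],"hand":-0.4},{"dr":[0,0,0],"offset":[0,0,0.012],"hand":-0.4},{"dr":[0,0,0],"offset":[0,0,0],"hand":-0.4}]}}

```text
time_s: 7.05
eef_pos: [501.9, 283.7, -1.4]
ee_rot: [0.0, 1.0, -0.0, -0.0]
force: [-1.2, 0.2, 0.1]
grip_width: 0.301
grip_force: 0.0
```

Call:
{"method": "arm_command", "body": {"increments": [{"dr":[0,0,0],"offset":[0,0,0.012],"hand":-0.4},{"dr":[0,0,0],"offset":[0,0,0.012],"hand":-0.4},{"dr":[0,0,0],"offset":[0,0,0],"hand":-0.4}]}}

```text
time_s: 7.35
eef_pos: [501.9, 283.7, -4.3]
ee_rot: [0.0, 1.0, -0.0, -0.0]
force: [0.5, 0.2, -0.5]
grip_width: 0.299
grip_force: 0.0
```

```bash
cat >> h.py <<'E'
def tips(n=4):
    """rows of dark (finger, comb) runs in columns through the left finger, side view"""
    im=np.mean([ctrl.capture('side').astype(float) for _ in range(n)],0).astype(np.uint8)
    g=up(im[140:190,250:320],8).max(2)
    for c in range(180,300,8):
        d=np.diff(np.r_[0,(g[:,c]<75).astype(int),0]);print(c,list(zip(np.where(d==1)[0].tolist(),np.where(d==-1)[0].tolist())))
E
python3 -c "
from h import *
tips()
p=tcp()[1]; f=lambda X:((proj('side',X)-[250,140])*8+4).round().tolist()
print(p,f([[p[0],p[1]+12.7,30],[p[0],p[1]-12.7,30],[p[0],p[1]+27,30],[p[0],p[1]+27,40],[p[0],p[1]+27,22]]))"
```

```text
180 [(0, 157), (268, 340)]
188 [(0, 167), (263, 338)]
196 [(0, 180), (259, 331)]
204 [(0, 218), (253, 327)]
212 [(0, 321)]
220 [(0, 317)]
228 [(0, 311)]
236 [(0, 307)]
244 [(0, 303)]
252 [(0, 300)]
260 [(0, 296)]
268 [(0, 291)]
276 [(0, 287)]
284 [(0, 284)]
292 [(0, 280)]
[502.0805379  283.74203459  -4.01726857] [[232.0, 253.0], [265.0, 278.0], [213.0, 239.0], [212.0, 222.0], [214.0, 251.0]]
```

Call:
{"method": "arm_command", "body": {"increments": [{"dr":[0,0,0],"offset":[0,0,0.012],"hand":-0.4},{"dr":[0,0,0],"offset":[0,0,0.012],"hand":-0.4},{"dr":[0,0,0],"offset":[0,0,0],"hand":-0.4}]}}

```text
time_s: 7.85
eef_pos: [501.9, 283.7, -7.2]
ee_rot: [0.0, 1.0, -0.0, -0.0]
force: [-0.6, -1.0, 0.5]
grip_width: 0.299
grip_force: 0.0
```

Call:
{"method": "arm_command", "body": {"increments": [{"dr":[0,0,0],"offset":[0,0,0.012],"hand":-0.4},{"dr":[0,0,0],"offset":[0,0,0.012],"hand":-0.4},{"dr":[0,0,0],"offset":[0,0,0],"hand":-0.4}]}}

```text
time_s: 8.15
eef_pos: [502.0, 283.7, -10.0]
ee_rot: [0.0, 1.0, -0.0, -0.0]
force: [-1.1, 0.7, 0.7]
grip_width: 0.296
grip_force: 0.0
```

```bash
python3 -c "
from h import *
im=np.mean([ctrl.capture('side').astype(float) for _ in range(6)],0)
im=up(im[145:185,255:310].astype(np.float32),12);im=np.clip((np.clip(im,0,255)/255)**.5*255,0,255).astype(np.uint8)
cv2.imwrite('pics/p5.png',im[:,:,::-1])"
```

```text
(no output)
```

View pics/p5.png

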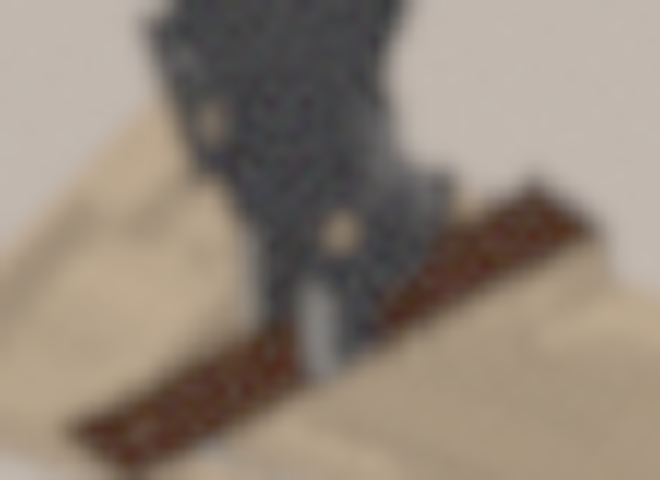

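The brightened view shows the right tip at (325,375), in front of the comb's near edge, and the left tip at (275,322), going behind its far edge. That looks like the fingers are straddling the comb. I'll close slowly to test it.

Call:
{"method": "arm_command", "body": {"increments": [{"dr":[0,0,0],"offset":[0,0,0],"hand":-0.6},{"dr":[0,0,0],"offset":[0,0,0],"hand":-0.6},{"dr":[0,0,0],"offset":[0,0,0],"hand":-0.6},{"dr":[0,0,0],"offset":[0,0,0],"hand":-0.6}]}}

```text
time_s: 8.85
eef_pos: [502.1, 283.8, -9.7]
ee_rot: [-0.0, 1.0, -0.0, 0.0]
force: [0.2, 0.6, 1.8]
grip_width: 0.195
grip_force: 0.9
```

Call:
{"method": "arm_command", "body": {"increments": [{"dr":[0,0,0],"offset":[0,0,0],"hand":-0.8},{"dr":[0,0,0],"offset":[0,0,0],"hand":-0.8},{"dr":[0,0,0],"offset":[0,0,0],"hand":-0.8}]}}

```text
time_s: 9.15
eef_pos: [502.2, 283.8, -9.6]
ee_rot: [-0.0, 1.0, -0.0, 0.0]
force: [0.4, 0.4, 3.1]
grip_width: 0.099
grip_force: 1.7
```

The grip and vertical forces rise as the pads swing forward, so the tips are now resting on the comb's top at z = 30 mm with the TCP reading -9.7. The real tip height is therefore about the TCP reading plus 40 mm. I'll lift, open, go down to about -18.5 and close.

Call:
{"method": "arm_command", "body": {"increments": [{"dr":[0,0,0],"offset":[0,0,-0.15],"hand":0.3},{"dr":[0,0,0],"offset":[0,0,0],"hand":0.3},{"dr":[0,0,0],"offset":[0,0,0],"hand":0.3},{"dr":[0,0,0],"offset":[0,0,0],"hand":0.3},{"dr":[0,0,0],"offset":[0,0,0],"hand":0.3},{"dr":[0,0,0],"offset":[0,0,0.12],"hand":0.3},{"dr":[0,0,0],"offset":[0,0,0.06],"hand":0.3},{"dr":[0,0,0],"offset":[0,0,0.025],"hand":0.3}]}}

```text
time_s: 9.95
eef_pos: [501.2, 283.4, -18.1]
ee_rot: [0.0, 1.0, -0.0, -0.001]
force: [-0.2, -0.5, -0.0]
grip_width: 0.649
grip_force: 0.0
```

Call:
{"method": "arm_command", "body": {"increments": [{"dr":[0,0,0],"offset":[0,0,0.01],"hand":0.3},{"dr":[0,0,0],"offset":[0,0,0],"hand":0.3}]}}

```text
time_s: 10.15
eef_pos: [502.0, 283.7, -17.8]
ee_rot: [0.0, 1.0, -0.0, -0.0]
force: [0.0, -1.2, 0.7]
grip_width: 0.652
grip_force: 0.0
```

Call:
{"method": "arm_command", "body": {"increments": [{"dr":[0,0,0],"offset":[0,0,0],"hand":-0.4},{"dr":[0,0,0],"offset":[0,0,0],"hand":-0.4},{"dr":[0,0,0],"offset":[0,0,0],"hand":-0.4},{"dr":[0,0,0],"offset":[0,0,0],"hand":-0.4}]}}

```text
time_s: 10.55
eef_pos: [502.4, 283.9, -17.0]
ee_rot: [-0.0, 1.0, -0.0, 0.001]
force: [-1.4, 0.5, 5.7]
grip_width: 0.428
grip_force: 40.6
```

Call:
{"method": "arm_command", "body": {"increments": [{"dr":[0,0,0],"offset":[0,0,-0.1],"hand":-0.4},{"dr":[0,0,0],"offset":[0,0,-0.3],"hand":-0.4},{"dr":[0,0,0],"offset":[0,0,-0.3],"hand":-0.4},{"dr":[0,0,-0.188],"offset":[0,0,0],"hand":-0.4},{"dr":[0,0,-0.188],"offset":[0,0,0],"hand":-0.4},{"dr":[0,0,-0.188],"offset":[0,0,0],"hand":-0.4},{"dr":[0,0,-0.188],"offset":[0,0,0],"hand":-0.4},{"dr":[0,0,-0.188],"offset":[0,0,0],"hand":-0.4}]}}

```text
time_s: 11.35
eef_pos: [501.9, 283.7, 66.9]
ee_rot: [-0.0, 0.932, 0.364, -0.0]
force: [-0.5, 0.7, -0.9]
grip_width: 0.43
grip_force: 40.2
```

Call:
{"method": "arm_command", "body": {"increments": [{"dr":[0,0,-0.188],"offset":[0,0,0],"hand":-0.4},{"dr":[0,0,-0.188],"offset":[0,0,0],"hand":-0.4},{"dr":[0,0,-0.188],"offset":[0,0,0],"hand":-0.4},{"dr":[0,0,-0.188],"offset":[0,0,0],"hand":-0.4},{"dr":[0,0,-0.188],"offset":[0,0,0],"hand":-0.4},{"dr":[0,0,-0.188],"offset":[0,0,0],"hand":-0.4},{"dr":[0,0,-0.188],"offset":[0,0,0],"hand":-0.4},{"dr":[0,0,-0.188],"offset":[0,0,0],"hand":-0.4}]}}

```text
time_s: 12.15
eef_pos: [501.9, 283.7, 66.8]
ee_rot: [-0.0, 0.571, 0.821, -0.0]
force: [1.1, 0.8, 0.0]
grip_width: 0.432
grip_force: 40.2
```

Run:
```python
from h import *
go(592.9,236.4,20,110.1)
im=np.mean([ctrl.capture("side").astype(float) for _ in range(4)],0).astype(np.uint8)[:,:,::-1]
cv2.imwrite("pics/s.png",im);V=up(im).max(2)
f=lambda X:proj('side',X).round(1).tolist()
p=tcp()[1];e=np.array([-.3437,.9391,0]);o=np.array([p[0],p[1],p[2]+40+6])
print("expect comb ends px",f([o+14*e+98*e,o+14*e-98*e]))
a=ctrl.capture("top")[:,:,::-1];cv2.imwrite("pics/t.png",a)
```

```text
t 12.15 pos [501.9 283.7  66.8] yaw 110.32 q [ 0.31  0.55  1.49 -0.    1.1  -0.04] w 0.432 F [1.1 0.8 0. ]
turn [-0.     0.     0.005] shift [-0.631  0.577  0.39 ] rows 2.3
expect comb ends px [[254.2, 146.8], [299.3, 162.2]]
```

Call:
{"method": "arm_command", "body": {"increments": [{"dr":[0,0,0.005],"offset":[-0.21,0.192,0.1],"hand":-0.4},{"dr":[0,0,0],"offset":[-0.21,0.192,0.1],"hand":-0.4},{"dr":[0,0,0],"offset":[-0.21,0.192,0.1],"hand":-0.4},{"dr":[0,0,0],"offset":[0,0,0],"hand":-0.4}]}}

```text
time_s: 12.8
eef_pos: [594.6, 233.4, 28.5]
ee_rot: [-0.0, 0.578, 0.816, -0.001]
force: [-0.0, 1.1, -1.3]
grip_width: 0.426
grip_force: 40.3
```

```bash
cat >> h.py <<'E'
def avg(n,k=5): return np.mean([ctrl.capture(n).astype(float) for _ in range(k)],0).astype(np.uint8)[:,:,::-1].copy()
E
python3 - <<'E'
from h import *
go(592.9,236.4,-30,110.1)
a=avg("top");b=avg("side");cv2.imwrite("pics/t.png",a);cv2.imwrite("pics/s.png",b)
p=tcp()[1];e=np.array([-.3437,.9391,0]);o=np.array([p[0],p[1],p[2]+40+8])
for n in("side","top"): print(n,proj(n,[o+112*e,o-84*e]).round(1).tolist())
g=np.zeros((500,800,3),np.uint8)
A=up(a[140:250,200:330],3);B=up(b[110:200,230:340],3.6)
print(A.shape,B.shape)
o=np.zeros((max(A.shape[0],B.shape[0]),A.shape[1]+B.shape[1],3),np.uint8);o[:A.shape[0],:A.shape[1]]=A;o[:B.shape[0],A.shape[1]:]=B
cv2.imwrite("pics/v10.png",np.clip((o/255.)**.6*255,0,255).astype(np.uint8))
def m(x):return (x*255).astype(np.uint8)
for n,im in(("top",a),("side",b)):
    U=up(im).astype(int);B_,G_,R_=U[...,0],U[...,1],U[...,2]
    mk=m((R_<105)&(R_>B_*1.6)&(R_>30))
    mk=cv2.morphologyEx(mk,cv2.MORPH_OPEN,np.ones((5,5)))
    box=(205,150,325,255) if n=="top" else (235,115,335,195)
    x0,y0,x1,y1=[v*4 for v in box];q=np.argwhere(mk[y0:y1,x0:x1])[:,::-1]+[x0,y0]
    nn,l,st,ce=cv2.connectedComponentsWithStats(mk[y0:y1,x0:x1])
    print(n,[((s[:4]+[x0,y0,0,0])/4).tolist()+[int(s[4])] for s in st[1:] if s[4]>150])
E
```

```text
t 12.8 pos [594.6 233.4  28.5] yaw 109.4 q [ 0.19  0.72  1.31 -0.    1.12 -0.15] w 0.426 F [-0.   1.1 -1.3]
turn [-0.002  0.    -0.015] shift [ 0.028 -0.005  0.487] rows 1.2
side [[281.1, 150.1], [326.2, 165.3]]
top [[230.4, 195.3], [294.1, 172.3]]
(330, 390, 3) (324, 396, 3)
top [[284.5, 168.75, 13.0, 14.5, 2091]]
side [[261.5, 125.5, 12.0, 5.0, 567], [236.75, 137.75, 8.0, 5.0, 341], [254.5, 166.0, 4.75, 5.75, 201], [269.75, 168.75, 6.75, 7.25, 240], [316.25, 176.25, 15.25, 18.75, 628]]
```

Run:
```python
from h import *
a=cv2.imread("pics/t.png");U=up(a,8)
p=tcp()[1];e=np.array([-.3437,.9391]);n_=np.array([-.9391,-.3437])
V=U.max(2)
for thr in(75,90,105):
    P=inplane(((V<thr)*255).astype(np.uint8),(281,158,305,190),p[2]+48,f=8)
    Q=np.c_[(P[:,:2]-p[:2])@e,(P[:,:2]-p[:2])@n_]
    print(thr,"tray-frame rel TCP: end x",np.percentile(Q[:,0],[0,5]).round(1))
    for lo in(-78,-72,-66,-60,-54): 
        q=Q[(Q[:,0]>lo)&(Q[:,0]<lo+6)][:,1];print(lo,q.min().round(1),q.max().round(1)) if len(q) else 0
```

```text
75 tray-frame rel TCP: end x [-85.3 -85. ]
-78 -14.9 16.9
-72 -15.1 -1.1
-66 -15.1 -1.0
-60 -15.0 -1.1
-54 -13.0 -2.9
90 tray-frame rel TCP: end x [-86.4 -85.9]
-78 -16.1 20.1
-72 -54.3 15.1
-66 -56.0 10.7
-60 -50.6 9.8
-54 -33.4 19.8
105 tray-frame rel TCP: end x [-87.5 -87. ]
-78 -17.3 21.6
-72 -54.3 20.6
-66 -56.0 19.6
-60 -50.6 20.5
-54 -33.4 22.5
```

View pics/v10.png

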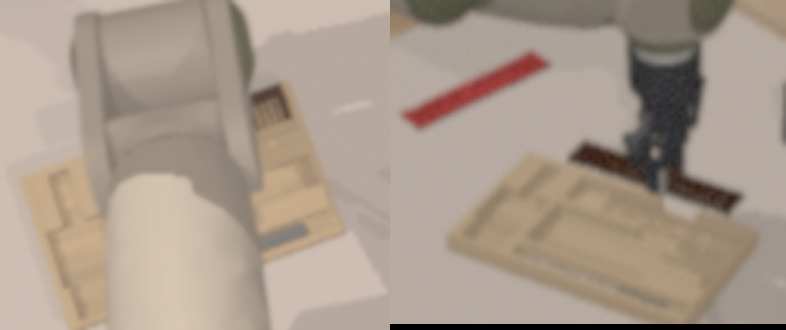

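The view shows the comb held level over its compartment's side of the tray. In the top view its -x end is at (270,100) in the crop. The camera sits within about 1–2 mm of the robot, so I correct for half of that. No pictures remain, so from here I work by numbers and force.

```bash
python3 -c "
from h import *
go(593.6,237.6,0,110.1)"
```

```text
t 13.3 pos [592.5 236.4  30.7] yaw 109.77 q [ 0.2   0.71  1.31 -0.    1.12 -0.15] w 0.426 F [-0.1 -0.3 -0.4]
turn [ 0.     0.    -0.007] shift [0.006 0.012 0.256] rows 0.6
```

Call:
{"method": "arm_command", "body": {"increments": [{"dr":[0,0,-0.007],"offset":[0.006,0.012,0.12],"hand":-0.4},{"dr":[0,0,0],"offset":[0,0,0.12],"hand":-0.4},{"dr":[0,0,0],"offset":[0,0,0.09],"hand":-0.4},{"dr":[0,0,0],"offset":[0,0,0],"hand":-0.4},{"dr":[0,0,0],"offset":[0,0,0.02],"hand":-0.4},{"dr":[0,0,0],"offset":[0,0,0.02],"hand":-0.4},{"dr":[0,0,0],"offset":[0,0,0.02],"hand":-0.4},{"dr":[0,0,0],"offset":[0,0,0],"hand":-0.4}]}}

```text
time_s: 14.1
eef_pos: [593.8, 237.2, -16.5]
ee_rot: [-0.0, 0.573, 0.819, -0.0]
force: [0.8, 0.1, 0.8]
grip_width: 0.426
grip_force: 40.3
```

```bash
python3 -c "
from h import *
go(593.6,237.6,-33,110.1);print(tcp()[0]['wrist_torque'])"
```

```text
t 14.1 pos [593.8 237.2 -16.5] yaw 110.06 q [ 0.2   0.77  1.33 -0.    1.04 -0.15] w 0.426 F [0.8 0.1 0.8]
turn [-0.    -0.    -0.001] shift [0.004 0.    0.137] rows 0.3
[-0.05053556 -0.00333506  0.02169966]
```

Call:
{"method": "arm_command", "body": {"increments": [{"dr":[0,0,0],"offset":[0,0,0.015],"hand":-0.4},{"dr":[0,0,0],"offset":[0,0,0.015],"hand":-0.4},{"dr":[0,0,0],"offset":[0,0,0.015],"hand":-0.4},{"dr":[0,0,0],"offset":[0,0,0],"hand":-0.4}]}}

```text
time_s: 14.5
eef_pos: [593.6, 237.2, -22.1]
ee_rot: [-0.0, 0.573, 0.819, -0.0]
force: [-0.7, 0.4, -0.9]
grip_width: 0.427
grip_force: 40.3
```

Now 5 mm below rim height with no contact, so the comb is entering its bay. I continue down.

Call:
{"method": "arm_command", "body": {"increments": [{"dr":[0,0,0],"offset":[0,0,0.02],"hand":-0.4},{"dr":[0,0,0],"offset":[0,0,0.02],"hand":-0.4},{"dr":[0,0,0],"offset":[0,0,0.02],"hand":-0.4},{"dr":[0,0,0],"offset":[0,0,0.01],"hand":-0.4},{"dr":[0,0,0],"offset":[0,0,0],"hand":-0.4}]}}

```text
time_s: 15.0
eef_pos: [593.7, 237.2, -30.5]
ee_rot: [-0.0, 0.573, 0.819, -0.0]
force: [-1.1, -1.0, -0.4]
grip_width: 0.43
grip_force: 40.3
```

Call:
{"method": "arm_command", "body": {"increments": [{"dr":[0,0,0],"offset":[0,0,0.012],"hand":-0.4},{"dr":[0,0,0],"offset":[0,0,0],"hand":-0.4}]}}

```text
time_s: 15.2
eef_pos: [593.7, 237.2, -31.8]
ee_rot: [-0.0, 0.573, 0.819, -0.0]
force: [-0.0, 0.5, -0.4]
grip_width: 0.428
grip_force: 40.3
```

Call:
{"method": "arm_command", "body": {"increments": [{"dr":[0,0,0],"offset":[0,0,0.01],"hand":-0.4},{"dr":[0,0,0],"offset":[0,0,0.006],"hand":-0.4},{"dr":[0,0,0],"offset":[0,0,0],"hand":-0.4}]}}

```text
time_s: 15.5
eef_pos: [593.9, 237.2, -33.0]
ee_rot: [0.0, 0.573, 0.819, 0.0]
force: [-2.3, -1.4, 5.2]
grip_width: 0.431
grip_force: 40.8
```

Floor contact at TCP -33.0, exactly 16 mm below the rim-level grip. I release and lift.

Call:
{"method": "arm_command", "body": {"increments": [{"dr":[0,0,0],"offset":[0,0,0],"hand":0.1},{"dr":[0,0,0],"offset":[0,0,0],"hand":0.1},{"dr":[0,0,0],"offset":[0,0,0],"hand":0.1},{"dr":[0,0,0],"offset":[0,0,-0.1],"hand":0.1},{"dr":[0,0,0],"offset":[0,0,-0.4],"hand":0.1},{"dr":[0,0,0],"offset":[0,0,-0.4],"hand":0.1},{"dr":[0,0,0],"offset":[0,0,-0.4],"hand":0.1},{"dr":[0,0,0],"offset":[0,0,-0.4],"hand":0.1}]}}

```text
time_s: 16.3
eef_pos: [593.5, 237.2, 173.6]
ee_rot: [0.0, 0.573, 0.819, 0.0]
force: [0.2, 0.6, -0.3]
grip_width: 0.552
grip_force: 0.0
```

Run:
```python
from h import *
go(490,-331.8,170,5.3)
go(490,-331.8,170,185.3)
go(605.4,-67.6,170,80.3)
# side view: comb region now
b=avg("side");U=up(b);V=U.max(2)
c=blob(((V<75)*255).astype(np.uint8),[4*v for v in (260,140,345,195)]);r=cv2.boundingRect(c);print([v/4 for v in r])
ex=np.array([-.3437,.9391,0]);ey=np.array([-.9391,-.3437,0]);o=np.array([527.4,264.1,0])
f=lambda z:[proj("side",o+(-34+s*98)*ex+(-53+t*19)*ey+[0,0,z])[0].round(1).tolist() for s in(-1,1) for t in(-1,1)]
print("z14",f(14),"z30",f(30))
P=ray("side",up2pix(c),14);print(rect(P)); print("expect centre",(o-34*ex-53*ey)[:2])
```

```text
t 16.3 pos [593.5 237.2 173.6] yaw 110.06 q [ 0.2   0.58  1.14  0.    1.42 -0.15] w 0.552 F [ 0.2  0.6 -0.3]
turn [ 1.000e-03 -1.000e-03  2.328e+00] shift [-1.297  4.641  0.03 ] rows 11.6
t 16.3 pos [593.5 237.2 173.6] yaw 110.06 q [ 0.2   0.58  1.14  0.    1.42 -0.15] w 0.552 F [ 0.2  0.6 -0.3]
turn [ 1.000e-03  1.000e-03 -1.672e+00] shift [ 1.297 -4.641  0.03 ] rows 11.6
t 16.3 pos [593.5 237.2 173.6] yaw 110.06 q [ 0.2   0.58  1.14  0.    1.42 -0.15] w 0.552 F [ 0.2  0.6 -0.3]
turn [ 0.001 -0.     0.661] shift [-2.487  0.526  0.03 ] rows 6.1
[282.25, 162.0, 44.75, 18.25]
z14 [[328.2, 175.4], [323.7, 181.1], [284.4, 160.4], [279.4, 165.7]] z30 [[328.3, 172.2], [323.7, 177.9], [284.2, 157.2], [279.3, 162.5]]
(array([584.8, 248.7]), 193.0, 39.4, 109.7)
expect centre [588.8581 250.3867]
```

The comb sits at floor height at yaw 109.7° (bounding box u 282–327, v 162–180). Next is the brush: fly high to it, then turn the tool to -84.7° there.

Call:
{"method": "arm_command", "body": {"increments": [{"dr":[0,0,0],"offset":[-0.3195,-0.1868,-0.12],"hand":0.1},{"dr":[0,0,0],"offset":[-0.3195,-0.1868,-0.12],"hand":0.1},{"dr":[0,0,0],"offset":[-0.3195,-0.1868,0],"hand":0.1},{"dr":[0,0,0],"offset":[-0.3195,-0.1868,0],"hand":0.1},{"dr":[0,0,0],"offset":[-0.3195,-0.1868,0],"hand":0.1},{"dr":[0,0,0],"offset":[-0.3195,-0.1868,0],"hand":0.1},{"dr":[0,0,0],"offset":[-0.3195,-0.1868,0],"hand":0.1},{"dr":[0,0,0],"offset":[-0.3195,-0.1868,0],"hand":0.1}]}}

```text
time_s: 17.35
eef_pos: [529.3, -113.8, 197.8]
ee_rot: [-0.001, 0.573, 0.819, -0.0]
force: [1.3, -0.1, 0.8]
grip_width: 0.548
grip_force: 0.0
```

Call:
{"method": "arm_command", "body": {"increments": [{"dr":[0,0,0],"offset":[-0.3195,-0.1868,0],"hand":0.1},{"dr":[0,0,0],"offset":[-0.3195,-0.1868,0],"hand":0.1},{"dr":[0,0,0],"offset":[-0.3195,-0.1868,0],"hand":0.1},{"dr":[0,0,0],"offset":[-0.3195,-0.1868,0],"hand":0.1},{"dr":[0,0,0],"offset":[-0.3195,-0.1868,0],"hand":0.1},{"dr":[0,0,0.188],"offset":[0,0,0],"hand":0.1},{"dr":[0,0,0.188],"offset":[0,0,0],"hand":0.1},{"dr":[0,0,0.188],"offset":[0,0,0],"hand":0.1}]}}

```text
time_s: 18.15
eef_pos: [490.3, -330.9, 197.4]
ee_rot: [-0.002, 0.741, 0.671, -0.0]
force: [-0.3, -0.5, -0.3]
grip_width: 0.548
grip_force: 0.0
```

Call:
{"method": "arm_command", "body": {"increments": [{"dr":[0,0,0.188],"offset":[0,0,0],"hand":0.1},{"dr":[0,0,0.188],"offset":[0,0,0],"hand":0.1},{"dr":[0,0,0.188],"offset":[0,0,0],"hand":0.1},{"dr":[0,0,0.188],"offset":[0,0,0],"hand":0.1},{"dr":[0,0,0.188],"offset":[0,0,0],"hand":0.1},{"dr":[0,0,0.188],"offset":[0,0,0],"hand":0.1},{"dr":[0,0,0.188],"offset":[0,0,0],"hand":0.1},{"dr":[0,0,0.188],"offset":[0,0,0],"hand":0.1}]}}

```text
time_s: 18.95
eef_pos: [490.5, -330.5, 197.6]
ee_rot: [-0.001, 0.989, 0.145, -0.001]
force: [0.1, -0.4, 0.3]
grip_width: 0.546
grip_force: 0.0
```

Call:
{"method": "arm_command", "body": {"increments": [{"dr":[0,0,0.188],"offset":[0,0,0],"hand":0.1},{"dr":[0,0,0.188],"offset":[0,0,0],"hand":0.1},{"dr":[0,0,0.188],"offset":[0,0,0],"hand":0.1},{"dr":[0,0,0.188],"offset":[0,0,0],"hand":0.1},{"dr":[0,0,0.188],"offset":[0,0,0],"hand":0.1},{"dr":[0,0,0.188],"offset":[0,0,0],"hand":0.1},{"dr":[0,0,0.188],"offset":[0,0,0],"hand":0.1},{"dr":[0,0,0.188],"offset":[0,0,0],"hand":0.1}]}}

```text
time_s: 19.75
eef_pos: [490.6, -330.5, 197.6]
ee_rot: [-0.001, 0.902, -0.431, -0.002]
force: [0.1, 0.0, 0.6]
grip_width: 0.551
grip_force: 0.0
```

Run:
```python
from h import *
go(490.8,-331,0,-84.7)
# tin and floss box and tumbler positions for clearance
im=cv2.imread("pics/top1.png");print("tin",ray("top",[442,204],17).round(0),"floss",ray("top",[351,196],18).round(0))
a=avg("top",3);hsv=cv2.cvtColor(up(a),cv2.COLOR_BGR2HSV).astype(int);
m=((hsv[...,1]>110)&(hsv[...,0]<25)|(hsv[...,2]<60))
print("comb now",rect(inplane((((hsv[...,2]<100))*255).astype(np.uint8),(210,165,305,200),14)))
cv2.imwrite("pics/t2.png",a)
```

```text
t 19.75 pos [ 490.6 -330.5  197.6] yaw -51.03 q [-0.79  0.46  1.27  0.    1.41  1.67] w 0.551 F [0.1 0.  0.6]
turn [0.002 0.004 0.748] shift [ 0.005 -0.002  1.646] rows 4.0
tin [[ 536. -285.   17.]] floss [[562. -11.  18.]]
comb now (array([588.9, 248.4]), 195.9, 37.7, 110.32)
```

The re-measured comb is (588.9, 248.4), 195.9 x 37.7 mm at yaw 110.3°, within 1.5 mm of home. The tin is 64 mm from the grip point, so it is clear. Now I descend on the brush neck.

Call:
{"method": "arm_command", "body": {"increments": [{"dr":[0,0,0.187],"offset":[0,0,0.37],"hand":0.1},{"dr":[0,0,0.187],"offset":[0,0,0.37],"hand":0.1},{"dr":[0,0,0.187],"offset":[0,0,0.37],"hand":0.1},{"dr":[0,0,0.187],"offset":[0,0,0.37],"hand":0.1},{"dr":[0,0,0],"offset":[0,0,0.2],"hand":0.1},{"dr":[0,0,0],"offset":[0,0,0],"hand":0.1}]}}

```text
time_s: 20.5
eef_pos: [489.1, -329.0, -6.2]
ee_rot: [-0.0, 0.742, -0.67, -0.004]
force: [0.8, 0.5, 1.0]
grip_width: 0.55
grip_force: 0.0
```

```bash
python3 -c "
from h import *
go(490.8,-331,-35.5,-84.7)"
```

```text
t 20.5 pos [ 489.1 -329.    -6.2] yaw -84.13 q [-0.79  0.67  1.5  -0.    0.98  2.25] w 0.55 F [0.8 0.5 1. ]
turn [0.006 0.008 0.013] shift [ 0.018 -0.013  0.244] rows 0.6
```

Call:
{"method": "arm_command", "body": {"increments": [{"dr":[0,0,0.005],"offset":[0.006,-0.006,0.1],"hand":0.1},{"dr":[0,0,0],"offset":[0,0,0.08],"hand":0.1},{"dr":[0,0,0],"offset":[0,0,0.05],"hand":0.1},{"dr":[0,0,0],"offset":[0,0,0],"hand":0.1},{"dr":[0,0,0],"offset":[0,0,0],"hand":0.1}]}}

```text
time_s: 21.0
eef_pos: [492.1, -331.8, -29.5]
ee_rot: [0.0, 0.74, -0.673, 0.0]
force: [0.0, 0.4, -1.0]
grip_width: 0.551
grip_force: 0.0
```

```bash
python3 -c "
from h import *
go(490.8,-331,-35.5,-84.7)"
```

```text
t 21.0 pos [ 492.1 -331.8  -29.5] yaw -84.54 q [-0.79  0.71  1.5   0.    0.93  2.26] w 0.551 F [ 0.   0.4 -1. ]
turn [-0.001 -0.001  0.003] shift [-0.007  0.01   0.05 ] rows 0.1
```

Call:
{"method": "arm_command", "body": {"increments": [{"dr":[0,0,0],"offset":[-0.005,0.008,0.025],"hand":0.1},{"dr":[0,0,0],"offset":[0,0,0.025],"hand":0.1},{"dr":[0,0,0],"offset":[0,0,0],"hand":-0.6},{"dr":[0,0,0],"offset":[0,0,0],"hand":-0.6},{"dr":[0,0,0],"offset":[0,0,0],"hand":-0.6},{"dr":[0,0,0],"offset":[0,0,0],"hand":-0.6},{"dr":[0,0,0],"offset":[0,0,0],"hand":-0.6}], "grip_force": 60}}

```text
time_s: 21.7
eef_pos: [491.0, -331.2, -35.8]
ee_rot: [0.0, 0.74, -0.673, 0.0]
force: [-0.2, -0.4, 2.7]
grip_width: 0.257
grip_force: 60.2
```

Call:
{"method": "arm_command", "body": {"increments": [{"dr":[0,0,0],"offset":[0,0,-0.1],"hand":-0.6},{"dr":[0,0,0],"offset":[0,0,-0.3],"hand":-0.6},{"dr":[0,0,0],"offset":[0,0,-0.4],"hand":-0.6},{"dr":[0,0,0],"offset":[0,0,-0.4],"hand":-0.6},{"dr":[0,0,0],"offset":[0,0,-0.4],"hand":-0.6},{"dr":[0,0,0],"offset":[0,0,-0.4],"hand":-0.6},{"dr":[0,0,-0.1],"offset":[0,0,0],"hand":-0.6},{"dr":[0,0,-0.188],"offset":[0,0,0],"hand":-0.6}]}}

```text
time_s: 22.5
eef_pos: [491.0, -331.2, 206.3]
ee_rot: [0.0, 0.812, -0.583, 0.002]
force: [-0.1, -0.1, -0.6]
grip_width: 0.258
grip_force: 59.9
```

Call:
{"method": "arm_command", "body": {"increments": [{"dr":[0,0,-0.188],"offset":[0,0,0],"hand":-0.6},{"dr":[0,0,-0.188],"offset":[0,0,0],"hand":-0.6},{"dr":[0,0,-0.188],"offset":[0,0,0],"hand":-0.6},{"dr":[0,0,-0.188],"offset":[0,0,0],"hand":-0.6},{"dr":[0,0,-0.188],"offset":[0,0,0],"hand":-0.6},{"dr":[0,0,-0.188],"offset":[0,0,0],"hand":-0.6},{"dr":[0,0,-0.188],"offset":[0,0,0],"hand":-0.6},{"dr":[0,0,-0.188],"offset":[0,0,0],"hand":-0.6}]}}

```text
time_s: 23.3
eef_pos: [490.6, -330.9, 204.6]
ee_rot: [0.0, 1.0, -0.031, -0.0]
force: [-0.7, -0.2, -0.3]
grip_width: 0.258
grip_force: 59.8
```

Call:
{"method": "arm_command", "body": {"increments": [{"dr":[0,0,-0.188],"offset":[0,0,0],"hand":-0.6},{"dr":[0,0,-0.188],"offset":[0,0,0],"hand":-0.6},{"dr":[0,0,-0.188],"offset":[0,0,0],"hand":-0.6},{"dr":[0,0,-0.188],"offset":[0,0,0],"hand":-0.6},{"dr":[0,0,-0.188],"offset":[0,0,0],"hand":-0.6},{"dr":[0,0,-0.188],"offset":[0,0,0],"hand":-0.6},{"dr":[0,0,-0.188],"offset":[0,0,0],"hand":-0.6},{"dr":[0,0,-0.188],"offset":[0,0,0],"hand":-0.6}]}}

```text
time_s: 24.1
eef_pos: [490.6, -330.9, 204.6]
ee_rot: [0.0, 0.848, 0.531, -0.0]
force: [-0.4, -0.3, -1.4]
grip_width: 0.263
grip_force: 59.8
```

```bash
python3 -c "
from h import *
ex=np.array([-.3437,.9391]);ey=np.array([-.9391,-.3437]);print(np.array([526.6,265.3])-48*ex+12*ey)
t=np.array([526.6,265.3])-48*ex+12*ey
go(t[0],t[1],200,110.1)
a=avg('top',4);hsv=cv2.cvtColor(up(a),cv2.COLOR_BGR2HSV).astype(int)
z=tcp()[1][2]+40-4+12;z=round(z,1)
for t in(110,125): print('brush',z,rect(inplane(((((hsv[...,1]>t)|(hsv[...,2]<60)))*255).astype(np.uint8),(400,130,600,270),z)))
print('tray comb',rect(inplane((((hsv[...,2]<100))*255).astype(np.uint8),(210,165,305,200),14)))
cv2.imwrite('pics/t3.png',a)"
```

```text
[531.8284 216.0988]
t 24.1 pos [ 490.6 -330.9  204.6] yaw 64.11 q [-0.79  0.45  1.26 -0.    1.43 -0.34] w 0.263 F [-0.4 -0.3 -1.4]
turn [ 0.     0.    -1.022] shift [4.163 1.889 0.038] rows 11.0
brush 252.4 (array([ 522.6, -266.5]), 82.3, 66.0, 64.28)
brush 252.4 (array([ 522.6, -266.5]), 81.0, 64.5, 64.14)
tray comb (array([589.5, 248.7]), 195.9, 37.7, 109.94)
```

Call:
{"method": "arm_command", "body": {"increments": [{"dr":[0,0,-0.17],"offset":[0,0,0],"hand":-0.6},{"dr":[0,0,-0.17],"offset":[0,0,0],"hand":-0.6},{"dr":[0,0,-0.17],"offset":[0,0,0],"hand":-0.6},{"dr":[0,0,-0.17],"offset":[0,0,0],"hand":-0.6},{"dr":[0,0,-0.17],"offset":[0,0,0],"hand":-0.6},{"dr":[0,0,-0.17],"offset":[0,0,0],"hand":-0.6},{"dr":[0,0,0],"offset":[0.2,0.09,0],"hand":-0.6},{"dr":[0,0,0],"offset":[0.347,0.157,0],"hand":-0.6}]}}

```text
time_s: 25.1
eef_pos: [496.2, -260.1, 203.7]
ee_rot: [-0.0, 0.579, 0.815, -0.0]
force: [1.0, 1.1, -1.2]
grip_width: 0.258
grip_force: 59.8
```

Call:
{"method": "arm_command", "body": {"increments": [{"dr":[0,0,0],"offset":[0.347,0.157,0],"hand":-0.6},{"dr":[0,0,0],"offset":[0.347,0.157,0],"hand":-0.6},{"dr":[0,0,0],"offset":[0.347,0.157,0],"hand":-0.6},{"dr":[0,0,0],"offset":[0.347,0.157,0],"hand":-0.6},{"dr":[0,0,0],"offset":[0.347,0.157,0],"hand":-0.6},{"dr":[0,0,0],"offset":[0.347,0.157,0],"hand":-0.6},{"dr":[0,0,0],"offset":[0.347,0.157,0],"hand":-0.6},{"dr":[0,0,0],"offset":[0.347,0.157,0],"hand":-0.6}]}}

```text
time_s: 25.9
eef_pos: [526.3, 107.0, 204.4]
ee_rot: [0.0, 0.578, 0.816, 0.0]
force: [0.5, -0.3, -0.3]
grip_width: 0.258
grip_force: 59.8
```

Call:
{"method": "arm_command", "body": {"increments": [{"dr":[0,0,0],"offset":[0.347,0.157,0],"hand":-0.6},{"dr":[0,0,0],"offset":[0.347,0.157,0],"hand":-0.6},{"dr":[0,0,0],"offset":[0.14,0.07,0],"hand":-0.6},{"dr":[0,0,0],"offset":[0,0,0.38],"hand":-0.6},{"dr":[0,0,0],"offset":[0,0,0.38],"hand":-0.6},{"dr":[0,0,0],"offset":[0,0,0.38],"hand":-0.6},{"dr":[0,0,0],"offset":[0,0,0.2],"hand":-0.6},{"dr":[0,0,0],"offset":[0,0,0],"hand":-0.6}]}}

```text
time_s: 26.7
eef_pos: [534.2, 214.4, 40.2]
ee_rot: [-0.002, 0.577, 0.817, -0.002]
force: [-0.7, -0.4, -1.1]
grip_width: 0.265
grip_force: 59.7
```

```bash
python3 -c "
from h import *
go(531.7,216.5,0,110.1)"
```

```text
t 26.7 pos [534.2 214.4  40.2] yaw 109.49 q [ 0.18  0.58  1.51 -0.    1.05 -0.16] w 0.265 F [-0.7 -0.4 -1.1]
turn [-0.008 -0.001 -0.014] shift [ 0.023 -0.013  0.335] rows 0.8
```

Call:
{"method": "arm_command", "body": {"increments": [{"dr":[0,0,-0.007],"offset":[0.01,-0.007,0.12],"hand":-0.6},{"dr":[0,0,0],"offset":[0,0,0.12],"hand":-0.6},{"dr":[0,0,0],"offset":[0,0,0.1],"hand":-0.6},{"dr":[0,0,0],"offset":[0,0,0.0],"hand":-0.6},{"dr":[0,0,0],"offset":[0,0,0],"hand":-0.6}]}}

```text
time_s: 27.2
eef_pos: [535.4, 215.7, 2.8]
ee_rot: [0.0, 0.574, 0.819, 0.0]
force: [0.7, -0.5, -0.4]
grip_width: 0.26
grip_force: 59.8
```

```bash
python3 -c "
from h import *
go(531.7,216.5,-29.8,110.1)"
```

```text
t 27.2 pos [535.4 215.7   2.8] yaw 109.94 q [ 0.18  0.63  1.54 -0.    0.97 -0.17] w 0.26 F [ 0.7 -0.5 -0.4]
turn [ 0.001  0.    -0.003] shift [ 0.017 -0.027  0.272] rows 0.7
```

Call:
{"method": "arm_command", "body": {"increments": [{"dr":[0,0,-0.003],"offset":[0.017,-0.027,0.07],"hand":-0.6},{"dr":[0,0,0],"offset":[0,0,0.03],"hand":-0.6},{"dr":[0,0,0],"offset":[0,0,0],"hand":-0.6},{"dr":[0,0,0],"offset":[0,0,0.02],"hand":-0.6},{"dr":[0,0,0],"offset":[0,0,0.02],"hand":-0.6},{"dr":[0,0,0],"offset":[0,0,0.02],"hand":-0.6},{"dr":[0,0,0],"offset":[0,0,0],"hand":-0.6}]}}

```text
time_s: 27.9
eef_pos: [531.2, 216.5, -17.1]
ee_rot: [-0.0, 0.573, 0.82, -0.0]
force: [0.2, 0.7, -0.6]
grip_width: 0.26
grip_force: 59.8
```

```bash
python3 -c "
from h import *
go(531.7,216.5,-29.8,110.1)"
```

```text
t 27.9 pos [531.2 216.5 -17.1] yaw 110.1 q [ 0.18  0.66  1.56 -0.    0.92 -0.17] w 0.26 F [ 0.2  0.7 -0.6]
turn [-0.001 -0.     0.   ] shift [-0.001  0.004  0.106] rows 0.3
```

Brush bottom is now at about 18.7 mm, below the 22 mm rims, with no contact. I continue to the floor.

Call:
{"method": "arm_command", "body": {"increments": [{"dr":[0,0,0],"offset":[0,0,0.02],"hand":-0.6},{"dr":[0,0,0],"offset":[0,0,0.02],"hand":-0.6},{"dr":[0,0,0],"offset":[0,0,0.02],"hand":-0.6},{"dr":[0,0,0],"offset":[0,0,0.015],"hand":-0.6},{"dr":[0,0,0],"offset":[0,0,0.012],"hand":-0.6},{"dr":[0,0,0],"offset":[0,0,0],"hand":-0.6}]}}

```text
time_s: 28.5
eef_pos: [531.2, 216.5, -27.4]
ee_rot: [-0.0, 0.573, 0.82, -0.0]
force: [0.3, -0.7, -1.2]
grip_width: 0.261
grip_force: 59.8
```

Call:
{"method": "arm_command", "body": {"increments": [{"dr":[0,0,0],"offset":[0,0,0.01],"hand":-0.6},{"dr":[0,0,0],"offset":[0,0,0.01],"hand":-0.6},{"dr":[0,0,0],"offset":[0,0,0.004],"hand":-0.6},{"dr":[0,0,0],"offset":[0,0,0],"hand":-0.6}]}}

```text
time_s: 28.9
eef_pos: [531.4, 216.6, -29.8]
ee_rot: [0.0, 0.573, 0.82, 0.0]
force: [-2.3, 0.0, 3.6]
grip_width: 0.262
grip_force: 60.3
```

Floor contact at -29.8, as predicted. I release narrowly because the gap is 70 mm, then lift.

Call:
{"method": "arm_command", "body": {"increments": [{"dr":[0,0,0],"offset":[0,0,0],"hand":-0.2},{"dr":[0,0,0],"offset":[0,0,0],"hand":-0.2},{"dr":[0,0,0],"offset":[0,0,0],"hand":-0.2},{"dr":[0,0,0],"offset":[0,0,-0.1],"hand":-0.2},{"dr":[0,0,0],"offset":[0,0,-0.35],"hand":-0.2},{"dr":[0,0,0],"offset":[0,0,-0.4],"hand":-0.2},{"dr":[0,0,0],"offset":[0,0,-0.4],"hand":-0.2},{"dr":[0,0,0],"offset":[0,0,-0.4],"hand":-0.2}]}}

```text
time_s: 29.7
eef_pos: [531.0, 216.5, 171.0]
ee_rot: [0.0, 0.573, 0.82, 0.0]
force: [0.3, -0.6, -0.3]
grip_width: 0.401
grip_force: 0.0
```

Run:
```python
from h import *
go(605.4,-66,200,80.3)
b=avg("side",4);hsv=cv2.cvtColor(up(b),cv2.COLOR_BGR2HSV).astype(int);S,V=hsv[...,1],hsv[...,2]
P=inplane((((V<60))*255).astype(np.uint8),(265,155,300,190),36,n="side");print("bristles",rect(P))
ex=np.array([-.3437,.9391]);ey=np.array([-.9391,-.3437]);print("expect bristle/head centre",np.array([526.6,265.3])+(-34+50)*ex+12*ey)
```

```text
t 29.7 pos [531.  216.5 171. ] yaw 110.11 q [ 0.18  0.43  1.38  0.    1.33 -0.17] w 0.401 F [ 0.3 -0.6 -0.3]
turn [ 0.001 -0.     0.662] shift [-2.216  1.008 -0.242] rows 5.9
bristles (array([496.7, 267.2]), 74.8, 52.6, 110.28)
expect bristle/head centre [509.8316 276.2012]
```

The bristles show at tray height, at yaw 110.3°. Now the razor: turn to 170.3° here, then fly over to it.

Call:
{"method": "arm_command", "body": {"increments": [{"dr":[0,0,-0.167],"offset":[0,0,-0.05],"hand":-0.1},{"dr":[0,0,-0.167],"offset":[0,0,-0.05],"hand":-0.1},{"dr":[0,0,-0.167],"offset":[0,0,-0.05],"hand":-0.1},{"dr":[0,0,-0.167],"offset":[0,0,-0.05],"hand":-0.1},{"dr":[0,0,-0.167],"offset":[0,0,-0.05],"hand":-0.1},{"dr":[0,0,-0.167],"offset":[0,0,0],"hand":-0.1},{"dr":[0,0,-0.167],"offset":[0,0,0],"hand":-0.1},{"dr":[0,0,-0.169],"offset":[0,0,0],"hand":-0.1}]}}

```text
time_s: 30.7
eef_pos: [530.6, 216.4, 196.5]
ee_rot: [-0.001, 0.082, 0.997, -0.0]
force: [-0.5, -0.2, 0.5]
grip_width: 0.449
grip_force: 0.0
```

```bash
python3 -c "
from h import *
go(605.4,-66.3,200,170.3)"
```

```text
t 30.7 pos [530.6 216.4 196.5] yaw 170.63 q [ 0.18  0.42  1.34  0.    1.39 -1.22] w 0.449 F [-0.5 -0.2  0.5]
turn [-0.001 -0.004  0.007] shift [-1.011 -2.217 -0.03 ] rows 5.8
```

Call:
{"method": "arm_command", "body": {"increments": [{"dr":[0,0,0.007],"offset":[-0.144,-0.317,0],"hand":-0.1},{"dr":[0,0,0],"offset":[-0.144,-0.317,0],"hand":-0.1},{"dr":[0,0,0],"offset":[-0.144,-0.317,0],"hand":-0.1},{"dr":[0,0,0],"offset":[-0.144,-0.317,0],"hand":-0.1},{"dr":[0,0,0],"offset":[-0.144,-0.317,0],"hand":-0.1},{"dr":[0,0,0],"offset":[-0.144,-0.317,0],"hand":-0.1},{"dr":[0,0,0],"offset":[-0.144,-0.317,0],"hand":-0.1},{"dr":[0,0,0],"offset":[0,0,0.3],"hand":-0.1}]}}

```text
time_s: 31.5
eef_pos: [606.5, -71.9, 163.6]
ee_rot: [0.003, 0.09, 0.996, -0.001]
force: [1.0, 0.9, 0.0]
grip_width: 0.448
grip_force: 0.0
```

Run:
```python
from h import *
a=avg("top",5);cv2.imwrite("pics/t4.png",a);hsv=cv2.cvtColor(up(a),cv2.COLOR_BGR2HSV).astype(int);S,V=hsv[...,1],hsv[...,2]
m=lambda x:(x*255).astype(np.uint8)
print("bristles",rect(inplane(m(V<60),(215,185,270,225),36)))
ex=np.array([-.3437,.9391]);ey=np.array([-.9391,-.3437]);c=np.array([526.6,263.3])
print("camera-expected bristles",c+(-34+49.5)*ex+12*ey)
print("comb",rect(inplane(m(V<100),(210,165,305,200),14)))
go(605.4,-66.3,-35.8,170.3)
```

```text
bristles (array([505.6, 277. ]), 69.6, 45.8, 109.7)
camera-expected bristles [510.00345 273.73165]
comb (array([589. , 248.5]), 195.9, 37.7, 110.3)
t 31.75 pos [604.5 -65.9 162.6] yaw 170.06 q [-0.3   0.52  1.27  0.    1.35 -1.7 ] w 0.453 F [-0.3 -0.5  0.7]
turn [ 0.     0.    -0.005] shift [-0.008 -0.002  1.654] rows 4.0
```

Call:
{"method": "arm_command", "body": {"increments": [{"dr":[0,0,-0.004],"offset":[-0.008,-0.002,0.35],"hand":-0.1},{"dr":[0,0,0],"offset":[0,0,0.35],"hand":-0.1},{"dr":[0,0,0],"offset":[0,0,0.35],"hand":-0.1},{"dr":[0,0,0],"offset":[0,0,0.3],"hand":-0.1},{"dr":[0,0,0],"offset":[0,0,0],"hand":-0.1},{"dr":[0,0,0],"offset":[0,0,0],"hand":-0.1}]}}

```text
time_s: 32.35
eef_pos: [606.4, -66.8, 1.9]
ee_rot: [0.001, 0.085, 0.996, -0.0]
force: [0.1, 0.6, 1.6]
grip_width: 0.454
grip_force: 0.0
```

Run:
```python
from h import *
go(605.4,-66.3,-35.8,170.3)
a=cv2.imread("pics/t4.png");U=up(a).astype(int);hsv=cv2.cvtColor(up(a),cv2.COLOR_BGR2HSV).astype(int)
ex=np.array([-.3437,.9391,0]);ey=np.array([-.9391,-.3437,0]);c=np.array([526.6,263.3,0])
g=up(a,1)
def prof(x,ys,z):
    X=np.array([c+x*ex+y*ey+[0,0,z] for y in ys]);p=proj("top",X).astype(np.float32)
    v=cv2.remap(cv2.cvtColor(g,cv2.COLOR_BGR2HSV),p[:,:1].copy(),p[:,1:].copy(),cv2.INTER_LINEAR)[:,0];return [f"{int(y)}:{s[1]}/{s[2]}" for y,s in zip(ys,v)]
for x in(-120,-100,-50,0,20,50): print(x,prof(x,np.arange(-26,52,3.),20))
print("along",prof.__name__)
X=np.arange(-140,80,4.)
p=proj("top",[c+x*ex+13*ey+[0,0,20] for x in X]).astype(np.float32)
v=cv2.remap(cv2.cvtColor(g,cv2.COLOR_BGR2HSV),p[:,:1].copy(),p[:,1:].copy(),cv2.INTER_LINEAR)[:,0];print([f"{int(x)}:{s[1]}/{s[2]}" for x,s in zip(X,v)])
```

```text
t 32.35 pos [606.4 -66.8   1.9] yaw 170.23 q [-0.3   0.69  1.43  0.    1.02 -1.7 ] w 0.454 F [0.1 0.6 1.6]
turn [-0.     0.003 -0.001] shift [0.009 0.003 0.314] rows 0.8
-120 ['-26:113/168', '-23:113/167', '-20:113/168', '-17:113/170', '-14:112/171', '-11:113/170', '-8:112/163', '-5:111/145', '-2:113/136', '1:124/131', '4:140/124', '7:150/122', '10:152/123', '13:153/125', '16:152/127', '19:152/127', '22:151/121', '25:132/123', '28:118/146', '31:114/164', '34:113/169', '37:113/171', '40:113/171', '43:113/170', '46:114/170', '49:115/168']
-100 ['-26:113/168', '-23:114/168', '-20:114/169', '-17:113/171', '-14:113/171', '-11:113/169', '-8:112/164', '-5:112/149', '-2:114/136', '1:127/130', '4:144/129', '7:151/132', '10:153/136', '13:153/137', '16:153/138', '19:153/135', '22:150/129', '25:134/127', '28:117/149', '31:115/166', '34:113/171', '37:112/171', '40:113/170', '43:113/170', '46:113/170', '49:113/168']
-50 ['-26:113/164', '-23:112/165', '-20:112/166', '-17:112/166', '-14:112/165', '-11:113/159', '-8:112/152', '-5:112/151', '-2:115/146', '1:128/134', '4:143/130', '7:151/134', '10:153/
[... 1290 characters left out ...]
/120', '-120:153/125', '-116:153/133', '-112:153/137', '-108:154/137', '-104:153/137', '-100:153/137', '-96:153/138', '-92:153/138', '-88:154/139', '-84:154/139', '-80:153/138', '-76:153/138', '-72:154/139', '-68:153/138', '-64:153/137', '-60:154/137', '-56:153/136', '-52:153/135', '-48:153/134', '-44:152/133', '-40:152/133', '-36:154/132', '-32:153/131', '-28:153/129', '-24:153/125', '-20:153/128', '-16:145/101', '-12:90/49', '-8:35/30', '-4:38/30', '0:31/29', '4:33/30', '8:35/29', '12:35/29', '16:37/30', '20:33/29', '24:32/29', '28:35/29', '32:37/29', '36:28/29', '40:35/30', '44:35/29', '48:34/30', '52:34/31', '56:97/49', '60:144/99', '64:143/121', '68:119/133', '72:112/162', '76:113/166']
```

The brush is home: its head spans tray y -20 to 44 (centre 12) and its length runs x -133 to 66 (centre -33.5). Now I finish the razor descent.

Call:
{"method": "arm_command", "body": {"increments": [{"dr":[0,0,0],"offset":[0.006,0.002,0.12],"hand":-0.1},{"dr":[0,0,0],"offset":[0,0,0.1],"hand":-0.1},{"dr":[0,0,0],"offset":[0,0,0.06],"hand":-0.1},{"dr":[0,0,0],"offset":[0,0,0],"hand":-0.1},{"dr":[0,0,0],"offset":[0,0,0],"hand":-0.1}]}}

```text
time_s: 32.85
eef_pos: [604.8, -66.8, -33.5]
ee_rot: [0.0, 0.086, 0.996, -0.0]
force: [0.4, 0.4, -0.1]
grip_width: 0.446
grip_force: 0.0
```

```bash
python3 -c "
from h import *
go(605.4,-66.3,-35.8,170.3)"
```

```text
t 32.85 pos [604.8 -66.8 -33.5] yaw 170.18 q [-0.3   0.74  1.45  0.    0.95 -1.7 ] w 0.446 F [ 0.4  0.4 -0.1]
turn [-0.     0.    -0.003] shift [-0.004  0.005  0.019] rows 0.0
```

Call:
{"method": "arm_command", "body": {"increments": [{"dr":[0,0,0],"offset":[0,0,0.012],"hand":-0.9},{"dr":[0,0,0],"offset":[0,0,0],"hand":-0.9},{"dr":[0,0,0],"offset":[0,0,0],"hand":-0.9},{"dr":[0,0,0],"offset":[0,0,0],"hand":-0.9},{"dr":[0,0,0],"offset":[0,0,0],"hand":-0.9}]}}

```text
time_s: 33.35
eef_pos: [605.0, -66.8, -34.7]
ee_rot: [0.0, 0.086, 0.996, -0.0]
force: [-1.1, 0.9, 4.8]
grip_width: 0.13
grip_force: 59.9
```

Call:
{"method": "arm_command", "body": {"increments": [{"dr":[0,0,0],"offset":[0,0,-0.1],"hand":-0.9},{"dr":[0,0,0],"offset":[0,0,-0.3],"hand":-0.9},{"dr":[0,0,0],"offset":[0,0,-0.4],"hand":-0.9},{"dr":[0,0,0],"offset":[0,0,-0.4],"hand":-0.9},{"dr":[0,0,0],"offset":[0,0,-0.4],"hand":-0.9},{"dr":[0,0,0],"offset":[0,0,-0.4],"hand":-0.9},{"dr":[0,0,0.1],"offset":[0,0,0],"hand":-0.9},{"dr":[0,0,0.186],"offset":[0,0,0],"hand":-0.9}]}}

```text
time_s: 34.15
eef_pos: [604.9, -66.7, 207.0]
ee_rot: [0.001, 0.199, 0.98, -0.0]
force: [0.1, -0.3, -2.0]
grip_width: 0.121
grip_force: 59.3
```

Call:
{"method": "arm_command", "body": {"increments": [{"dr":[0,0,0.186],"offset":[0,0,0],"hand":-0.9},{"dr":[0,0,0.186],"offset":[0,0,0],"hand":-0.9},{"dr":[0,0,0.186],"offset":[0,0,0],"hand":-0.9},{"dr":[0,0,0.186],"offset":[0,0,0],"hand":-0.9},{"dr":[0,0,0.186],"offset":[0,0,0],"hand":-0.9},{"dr":[0,0,0.186],"offset":[0,0,0],"hand":-0.9},{"dr":[0,0,0.186],"offset":[0,0,0],"hand":-0.9},{"dr":[0,0,0.186],"offset":[0,0,0],"hand":-0.9}]}}

```text
time_s: 34.95
eef_pos: [604.4, -66.6, 205.4]
ee_rot: [-0.0, 0.707, 0.707, 0.0]
force: [0.6, -0.8, -0.9]
grip_width: 0.13
grip_force: 59.3
```

Call:
{"method": "arm_command", "body": {"increments": [{"dr":[0,0,0.186],"offset":[0,0,0],"hand":-0.9},{"dr":[0,0,0.186],"offset":[0,0,0],"hand":-0.9},{"dr":[0,0,0.186],"offset":[0,0,0],"hand":-0.9},{"dr":[0,0,0.186],"offset":[0,0,0],"hand":-0.9},{"dr":[0,0,0.186],"offset":[0,0,0],"hand":-0.9},{"dr":[0,0,0.186],"offset":[0,0,0],"hand":-0.9},{"dr":[0,0,0.186],"offset":[0,0,0],"hand":-0.9},{"dr":[0,0,0.186],"offset":[0,0,0],"hand":-0.9}]}}

```text
time_s: 35.75
eef_pos: [604.4, -66.6, 205.3]
ee_rot: [-0.0, 0.98, 0.2, -0.0]
force: [1.1, -0.5, -0.5]
grip_width: 0.124
grip_force: 59.3
```

Run:
```python
from h import *
ex=np.array([-.3437,.9391]);ey=np.array([-.9391,-.3437]);t=np.array([526.6,265.3])+107*ex+10*ey;print(t)
go(t[0],t[1],200,20.1)
```

```text
[480.4331 362.3467]
t 35.75 pos [604.4 -66.6 205.3] yaw 23.05 q [-0.3   0.49  1.2   0.    1.45  0.87] w 0.124 F [ 1.1 -0.5 -0.5]
turn [-0.     0.     0.065] shift [ 0.258 -3.712  0.044] rows 8.9
```

Call:
{"method": "arm_command", "body": {"increments": [{"dr":[0,0,0.065],"offset":[0,0,0],"hand":-0.9},{"dr":[0,0,0],"offset":[0.026,-0.371,0],"hand":-0.9},{"dr":[0,0,0],"offset":[0.026,-0.371,0],"hand":-0.9},{"dr":[0,0,0],"offset":[0.026,-0.371,0],"hand":-0.9},{"dr":[0,0,0],"offset":[0.026,-0.371,0],"hand":-0.9},{"dr":[0,0,0],"offset":[0.026,-0.371,0],"hand":-0.9},{"dr":[0,0,0],"offset":[0.026,-0.371,0],"hand":-0.9},{"dr":[0,0,0],"offset":[0.026,-0.371,0],"hand":-0.9}]}}

```text
time_s: 36.55
eef_pos: [515.2, 234.5, 205.5]
ee_rot: [-0.0, 0.984, 0.178, 0.0]
force: [0.7, -0.5, -0.7]
grip_width: 0.129
grip_force: 59.3
```

Call:
{"method": "arm_command", "body": {"increments": [{"dr":[0,0,0],"offset":[0.026,-0.371,0],"hand":-0.9},{"dr":[0,0,0],"offset":[0.026,-0.371,0],"hand":-0.9},{"dr":[0,0,0],"offset":[0.026,-0.371,0],"hand":-0.9},{"dr":[0,0,0],"offset":[0,0,0.35],"hand":-0.9},{"dr":[0,0,0],"offset":[0,0,0.38],"hand":-0.9},{"dr":[0,0,0],"offset":[0,0,0.35],"hand":-0.9},{"dr":[0,0,0],"offset":[0,0,0.3],"hand":-0.9},{"dr":[0,0,0],"offset":[0,0,0],"hand":-0.9}]}}

```text
time_s: 37.35
eef_pos: [475.5, 359.9, 35.2]
ee_rot: [0.001, 0.984, 0.178, -0.004]
force: [-0.3, -0.1, -1.1]
grip_width: 0.129
grip_force: 59.3
```

```bash
python3 -c "
from h import *
import time
a=avg('top',5);cv2.imwrite('pics/t5.png',a)
go(480.4,362.3,-28.7,20.1)"
```

```text
t 37.6 pos [479.5 361.9  41.8] yaw 20.47 q [0.45 0.62 1.44 0.   1.08 1.67] w 0.128 F [ 0.2  0.4 -0.5]
turn [-0.001 -0.005  0.008] shift [ 0.009 -0.     0.588] rows 1.4
```

Call:
{"method": "arm_command", "body": {"increments": [{"dr":[0,0,0.007],"offset":[0.008,0,0.16],"hand":-0.9},{"dr":[0,0,0],"offset":[0,0,0.14],"hand":-0.9},{"dr":[0,0,0],"offset":[0,0,0.1],"hand":-0.9},{"dr":[0,0,0],"offset":[0,0,0],"hand":-0.9},{"dr":[0,0,0],"offset":[0,0,0],"hand":-0.9},{"dr":[0,0,0],"offset":[0,0,0],"hand":-0.9}]}}

```text
time_s: 38.2
eef_pos: [479.8, 362.0, -7.5]
ee_rot: [-0.0, 0.985, 0.175, 0.001]
force: [0.1, -0.6, -1.1]
grip_width: 0.124
grip_force: 59.3
```

```bash
python3 -c "
from h import *
go(480.4,362.3,-28.7,20.1)"
```

```text
t 38.2 pos [479.8 362.   -7.5] yaw 20.15 q [ 0.45  0.69  1.47 -0.    0.98  1.67] w 0.124 F [ 0.1 -0.6 -1.1]
turn [-0.    -0.003  0.001] shift [ 0.006 -0.001  0.176] rows 0.4
```

Call:
{"method": "arm_command", "body": {"increments": [{"dr":[0,0,0],"offset":[0.003,0,0.02],"hand":-0.9},{"dr":[0,0,0],"offset":[0,0,0.02],"hand":-0.9},{"dr":[0,0,0],"offset":[0,0,0.02],"hand":-0.9},{"dr":[0,0,0],"offset":[0,0,0.02],"hand":-0.9},{"dr":[0,0,0],"offset":[0,0,0.012],"hand":-0.9},{"dr":[0,0,0],"offset":[0,0,0],"hand":-0.9}]}}

```text
time_s: 38.8
eef_pos: [479.9, 361.9, -19.8]
ee_rot: [-0.0, 0.985, 0.175, 0.0]
force: [2.0, 1.0, 0.0]
grip_width: 0.13
grip_force: 59.5
```

Call:
{"method": "arm_command", "body": {"increments": [{"dr":[0,0,0],"offset":[0,0,0.02],"hand":-0.9},{"dr":[0,0,0],"offset":[0,0,0.02],"hand":-0.9},{"dr":[0,0,0],"offset":[0,0,0.014],"hand":-0.9},{"dr":[0,0,0],"offset":[0,0,0.008],"hand":-0.9},{"dr":[0,0,0],"offset":[0,0,0.008],"hand":-0.9},{"dr":[0,0,0],"offset":[0,0,0],"hand":-0.9}]}}

```text
time_s: 39.4
eef_pos: [479.9, 361.9, -28.0]
ee_rot: [-0.0, 0.985, 0.175, 0.001]
force: [4.2, 1.4, 0.9]
grip_width: 0.125
grip_force: 59.7
```

A light side force along -tray y suggests the head is touching its end wall. I ease 1.5 mm that way and finish the descent.

Call:
{"method": "arm_command", "body": {"increments": [{"dr":[0,0,0],"offset":[0.012,0,0],"hand":-0.9},{"dr":[0,0,0],"offset":[0,0,0.006],"hand":-0.9},{"dr":[0,0,0],"offset":[0,0,0.004],"hand":-0.9},{"dr":[0,0,0],"offset":[0,0,0],"hand":-0.9}]}}

```text
time_s: 39.8
eef_pos: [480.0, 362.0, -28.8]
ee_rot: [0.0, 0.985, 0.175, -0.001]
force: [-3.8, -2.9, 11.1]
grip_width: 0.125
grip_force: 60.8
```

Call:
{"method": "arm_command", "body": {"increments": [{"dr":[0,0,0],"offset":[0,0,-0.005],"hand":-0.5},{"dr":[0,0,0],"offset":[0,0,0],"hand":-0.5},{"dr":[0,0,0],"offset":[0,0,0],"hand":-0.5},{"dr":[0,0,0],"offset":[0,0,-0.1],"hand":-0.5},{"dr":[0,0,0],"offset":[0,0,-0.35],"hand":-0.5},{"dr":[0,0,0],"offset":[0,0,-0.4],"hand":-0.5},{"dr":[0,0,0],"offset":[0,0,-0.4],"hand":-0.5},{"dr":[0,0,0],"offset":[0,0,-0.4],"hand":-0.5}]}}

```text
time_s: 40.6
eef_pos: [480.4, 362.1, 172.2]
ee_rot: [-0.0, 0.985, 0.175, 0.0]
force: [0.7, 1.0, -0.3]
grip_width: 0.248
grip_force: 0.0
```

Call:
{"method": "arm_command", "body": {"increments": [{"dr":[0,0,0],"offset":[-0.1,0.38,-0.1],"hand":-0.5},{"dr":[0,0,0],"offset":[-0.1,0.38,0],"hand":-0.5},{"dr":[0,0,0],"offset":[-0.1,0.38,0],"hand":-0.5},{"dr":[0,0,0],"offset":[-0.1,0.38,0],"hand":-0.5},{"dr":[0,0,0],"offset":[-0.1,0.38,0],"hand":-0.5},{"dr":[0,0,0],"offset":[-0.1,0.38,0],"hand":-0.5},{"dr":[0,0,0],"offset":[-0.1,0.38,0],"hand":-0.5},{"dr":[0,0,0],"offset":[-0.1,0.38,0],"hand":-0.5}]}}

```text
time_s: 41.4
eef_pos: [516.1, -15.1, 182.1]
ee_rot: [0.0, 0.985, 0.175, 0.0]
force: [0.5, 0.1, 0.1]
grip_width: 0.252
grip_force: 0.0
```

Run:
```python
from h import *
go(400,0,200,20)
a=avg("top",6);cv2.imwrite("pics/t6.png",a);hsv=cv2.cvtColor(up(a),cv2.COLOR_BGR2HSV).astype(int);S,V=hsv[...,1],hsv[...,2]
m=lambda x:(x*255).astype(np.uint8)
print("comb",rect(inplane(m(V<100),(210,165,305,200),14)));print("bristles",rect(inplane(m(V<60),(215,185,270,225),36)))
ex=np.array([-.3437,.9391,0]);ey=np.array([-.9391,-.3437,0]);c=np.array([526.6,263.3,0])
g=cv2.cvtColor(a,cv2.COLOR_BGR2HSV)
def prof(P,k):
    p=proj("top",P).astype(np.float32);v=cv2.remap(g,p[:,:1].copy(),p[:,1:].copy(),cv2.INTER_LINEAR)[:,0];return [f"{int(y)}:{s[1]}/{s[2]}" for y,s in zip(k,v)]
X=np.arange(76,142,3.);Y=np.arange(-86,86,5.)
for y in(-50,-20,10,56): print("y",y,prof([c+x*ex+y*ey+[0,0,16] for x in X],X))
print("along",prof([c+106*ex+y*ey+[0,0,16] for y in Y],Y))
print("razor mask",rect(inplane(m((S<70)),(205,180,260,260),16)))
```

```text
t 41.4 pos [516.1 -15.1 182.1] yaw 20.16 q [-0.26  0.3   1.54  0.    1.3   0.96] w 0.252 F [0.5 0.1 0.1]
turn [ 0.001 -0.001  0.003] shift [-0.866 -0.449 -0.149] rows 2.4
comb (array([589. , 248.5]), 195.9, 37.8, 110.32)
bristles (array([505.6, 277. ]), 69.6, 45.8, 109.7)
y -50 ['76:113/169', '79:113/170', '82:113/170', '85:113/170', '88:113/171', '91:113/169', '94:113/162', '97:108/141', '100:85/106', '103:45/94', '106:34/105', '109:38/105', '112:63/104', '115:95/114', '118:109/136', '121:112/159', '124:113/169', '127:113/170', '130:113/170', '133:113/168', '136:112/166', '139:112/167']
y -20 ['76:112/163', '79:112/151', '82:112/145', '85:112/145', '88:111/144', '91:112/145', '94:111/139', '97:104/126', '100:79/108', '103:43/104', '106:34/113', '109:38/113', '112:62/113', '115:95/121', '118:109/131', '121:112/140', '124:112/144', '127:111/145', '130:111/139', '133:111/135', '136:111/138', '139:112/153']
y 10 ['76:113/166', '79:113/162', '82:113/159', '85:113/161', '88:113/166', '91:112/168', '94:111/159', '97:104/139', '100:72/118', '103:40/118', '106:36/128', '109:39/131', '112:63/
[... 282 characters left out ...]
06:31/101', '109:33/102', '112:33/102', '115:32/101', '118:32/103', '121:31/105', '124:33/102', '127:47/97', '130:88/110', '133:109/142', '136:113/163', '139:113/169']
along ['-86:79/168', '-81:107/165', '-76:110/138', '-71:105/136', '-66:62/125', '-61:38/112', '-56:36/105', '-51:34/103', '-46:35/97', '-41:35/108', '-36:35/108', '-31:35/104', '-26:36/99', '-21:34/108', '-16:35/123', '-11:34/126', '-6:36/126', '-1:36/127', '4:36/127', '9:36/128', '14:35/128', '19:36/129', '24:35/129', '29:37/129', '34:40/130', '39:38/133', '44:40/133', '49:36/118', '54:31/100', '59:30/103', '64:32/111', '69:46/148', '74:87/155', '79:111/159', '84:78/154']
razor mask (array([494.5, 348.8]), 250.7, 163.6, 2.54)
```

Everything measures as home, to within the camera's few millimetres:
- **Razor:** head 85–129 (centre 107) and handle centre 106.7 in tray x; about 3 mm towards the head end, within its 4 mm slack.
- **Comb and brush:** not moved since I placed them.

The robot is clear of everything, so I hand in.

```bash
python3 -c "
from rig import ctrl
print(ctrl.finish_job())"
```

```text
the job is handed in; nothing more can be done
None
```

I put the comb, hairbrush (bristles up) and razor down on the floors of their compartments, in that order, and handed the job in at about 42 s of the 72 s allowed; the razor rests about 3 mm towards its head end, within its 4 mm slack, I never aimed to touch anything else but did not measure the rest again at the end, and no verdict came back.

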